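# Set the orbital mixer's eccentric and load it with capped specimen jars

## Robot

A 6-joint arm with a two-finger parallel gripper is mounted at the origin on the work surface. World frame = base frame: x ahead of the robot, y to its left, z up, the work surface at z = 0. Lengths are in mm, angles in rad, forces in N, time in s.
With the tool pointing down it reaches from about 400 to 925 mm from the base axis. Payload 12.5 kg.
Tool frame: the origin (TCP) lies where the fingers leave the gripper's body, on its centre line; the fingertips stand 78 mm ahead of it and the grasp point (between the pads) lies 59 mm ahead of it (env.tip_extent is the distance from the TCP to the fingertips, in mm); z points along the fingers, y is the direction in which the jaws open and shut (so a half turn about z gives the same grasp; the last joint's range is limited). The gripper opens to 95 mm and grips with 3 to 60 N. Pads are 20 mm wide; open, the fingers measure 119 mm over their backs; the gripper's body (75 mm by 180 mm) begins 59 mm behind the grasp point.
Start: joints at [1.175, 0.491, 1.559, -0, 1.092, -0.106], TCP at [178.58, 598.955, 292.261] pointing down, gripper open.
Joint ranges: [-3.1, 3.1], [-0.84, 2.19], [0.05, 2.79], [-1.13, 4.28], [0.06, 2.93], [-2.69, 2.69]. Speed limits (rad/s): [2.22, 2.22, 2.79, 3.14, 3.14, 3.14].

## Interface

Orientations are given as [roll, pitch, yaw] about the fixed x, y, z axes, in that order (R = Rz(yaw) Ry(pitch) Rx(roll)).
In Python, from cell import env gives the robot as it stands. The module is installed in compiled form; this text tells all that it offers.
- The arm moves only by the tool play_rows, never from a script. Its argument "targets" is a list of rows, each an object with "linear": the shift along the tool's x, y, z in mm, a list of three; "turn": the turn about the tool's z in rad. A call has 1 to 20 rows; each row is the pose to reach, as a shift and turn from the pose commanded when the call began, along the tool's axes at that moment; what a row does not reach only later rows make up. A row lasts 1/8 s, in which the tool goes at most 62.5 mm and 10.7 degrees, less where a joint would pass 70% of its speed; a pose out of reach is approached as far as the arm can. A call with a gripper value outside its range is refused whole. "hand" is the finger opening in mm, from 0 to 95.1, set as the call begins (left out, the last holds). The fingers move at their own pace and stop on an object; the grip force is fixed at half the most. Time passes only in rows, so rows that repeat a pose let the fingers close. It gives the time, the measured TCP pose, the force and the opening at its end, in the units of the state.
- env.state(): the state, without advancing time (a new reading comes with each control period).
- env.read_camera(name): name is "scene" or "top" or "wrist"; returns (picture, depth): 420x560x3 uint8, red, green, blue; 420x560 float32, mm along the optical axis (not along the pixel's ray), 0 where there is no reading.
- env.camera_params(name): a dict with "fx", "fy", "cx", "cy" (pixels), "R" (3x3) and "t" (3): a world point X has camera coordinates R X + t. Camera axes: x right, y down, z forward; pixel columns grow to the right and rows downward; lengths in mm; the calibration is good to about 2 mm. A picture is of the moment at which its call begins: read the wrist's pose just before it. camera_params takes no time and is no camera call; for the wrist camera it gives the pose at the moment of the call.
- env.job_done(): hands the job in, once; it reports no verdict.
The state is a dict: "t": time; "joints": joint angles; "qvel": joint speeds; "tau": joint torques, N m; "eef_pos": TCP position; "tcp_rot": TCP orientation; "ft_force": force on the tool from outside, world axes, zero at the start; "moment": the same for the moment, N m; "opening": opening from 0.0 (shut) to 1.0 (fully open).
Only numpy, scipy, OpenCV 4.12 (cv2) and the standard library are available. Lean on these libraries where they do the work, as an engineer would, in place of code of your own. Each camera call takes 0.05 s, during which the arm holds its last target.

## Task

Get the orbital mixer ready for a run. Turn its spindle by the orange knob while watching the gauge: bring the plunger to its furthest out (needle on the blue mark), then to its furthest in (needle on the red mark), and leave it parked there. After that stand every red-lidded jar upright in a free well of the tray, one to a well, and see that every red lid is pressed fully home, leaving any blue-lidded jar and the black bottle where they are.

Things in the scene. Friction and masses are not known exactly. Their poses are not given: they have to be found in the camera images.
- mixer: Bench-top orbital mixer, a fixed white housing 250 x 420 x 34 mm. Origin on the table under the centre of its white tray; its z is up. The tray (244 x 160 mm, top face 60 mm above the table) has six round wells. At mixer (0, 205 mm) a vertical spindle turns between centres in an aluminium frame (bridge top 137 mm above the table, 106 mm along mixer x, 26 mm along y); at (0, 283 mm) stands the gauge with a round dial 72 mm across facing up, top 120 mm above the table.
- well0 (a point): Centre of the mouth of tray well 0, at mixer (-84, -42, 60) mm. Well: 60 mm across, 10 mm deep; wells lie 84 mm apart.
- well1 (a point): Centre of the mouth of tray well 1, at mixer (0, -42, 60) mm. Well: 60 mm across, 10 mm deep; wells lie 84 mm apart.
- well2 (a point): Centre of the mouth of tray well 2, at mixer (84, -42, 60) mm. Well: 60 mm across, 10 mm deep; wells lie 84 mm apart.
- well3 (a point): Centre of the mouth of tray well 3, at mixer (-84, 42, 60) mm. Well: 60 mm across, 10 mm deep; wells lie 84 mm apart.
- well4 (a point): Centre of the mouth of tray well 4, at mixer (0, 42, 60) mm. Well: 60 mm across, 10 mm deep; wells lie 84 mm apart.
- well5 (a point): Centre of the mouth of tray well 5, at mixer (84, 42, 60) mm. Well: 60 mm across, 10 mm deep; wells lie 84 mm apart.
- spindle_grip (a point): Grip point on the spindle's axis, in the middle of the orange bar knob (56 mm long, 12 mm wide, 32 mm tall, spanning from 145 to 177 mm above the table; this point 162 mm). Its x axis runs along the bar, z up.
- spindle (a joint): Angle of the spindle (rad), counter-clockwise from above; 0 when the bar lies along mixer x. Turns freely both ways, many turns; stays where it is left (friction about 0.09 N m). It carries a brass eccentric 44 mm across, 6 mm off the axis, beneath the bridge; at what angle its high spot sits is different each time and has to be found by turning.
- plunger (a joint): Travel (m) of the gauge's sprung plunger (red ball tip, 8 mm across), which lies along mixer y and rests on the eccentric's rim. It swings about sinusoidally with the spindle once per turn: about 0.002 on the eccentric's low spot (furthest out) to about 0.014 on its high spot (pushed in furthest).
- needle (a joint): Angle (rad) of the black needle on the dial, clockwise from above, 150 rad per metre of plunger travel: about 0.3 (needle on the blue mark) on the low spot, about 2.1 (red mark) on the high spot.
- jar1_mid (a point): Red-lidded specimen jar 1, loose, about 0.15 kg, standing on the table; may be absent. Point on its axis 36 mm above its underside; z is its axis. Cream body 48 mm across and 58 mm high, then the neck, then the lid; with the lid home the jar is 72 mm high, with it proud up to 79 mm.
- lid1 (a joint): How far (m) the red press-on lid of jar 1 (47 mm across, 14 mm high) has been pushed down: 0 = stands 7 mm proud with the white neck showing, 0.007 = fully home against the shoulder. A stiff friction fit: takes about 8 N straight down, stays where it is left.
- jar2_mid (a point): Red-lidded specimen jar 2, loose, about 0.15 kg, standing on the table; may be absent. Point on its axis 36 mm above its underside; z is its axis. Cream body 48 mm across and 58 mm high, then the neck, then the lid; with the lid home the jar is 72 mm high, with it proud up to 79 mm.
- lid2 (a joint): How far (m) the red press-on lid of jar 2 (47 mm across, 14 mm high) has been pushed down: 0 = stands 7 mm proud with the white neck showing, 0.007 = fully home against the shoulder. A stiff friction fit: takes about 8 N straight down, stays where it is left.
- jar3_mid (a point): Red-lidded specimen jar 3, loose, about 0.15 kg, standing on the table; may be absent. Point on its axis 36 mm above its underside; z is its axis. Cream body 48 mm across and 58 mm high, then the neck, then the lid; with the lid home the jar is 72 mm high, with it proud up to 79 mm.
- lid3 (a joint): How far (m) the red press-on lid of jar 3 (47 mm across, 14 mm high) has been pushed down: 0 = stands 7 mm proud with the white neck showing, 0.007 = fully home against the shoulder. A stiff friction fit: takes about 8 N straight down, stays where it is left.
- jar4_mid (a point): Red-lidded specimen jar 4, loose, about 0.15 kg, standing on the table; may be absent. Point on its axis 36 mm above its underside; z is its axis. Cream body 48 mm across and 58 mm high, then the neck, then the lid; with the lid home the jar is 72 mm high, with it proud up to 79 mm.
- lid4 (a joint): How far (m) the red press-on lid of jar 4 (47 mm across, 14 mm high) has been pushed down: 0 = stands 7 mm proud with the white neck showing, 0.007 = fully home against the shoulder. A stiff friction fit: takes about 8 N straight down, stays where it is left.
- jar5_mid (a point): Red-lidded specimen jar 5, loose, about 0.15 kg, standing on the table; may be absent. Point on its axis 36 mm above its underside; z is its axis. Cream body 48 mm across and 58 mm high, then the neck, then the lid; with the lid home the jar is 72 mm high, with it proud up to 79 mm.
- lid5 (a joint): How far (m) the red press-on lid of jar 5 (47 mm across, 14 mm high) has been pushed down: 0 = stands 7 mm proud with the white neck showing, 0.007 = fully home against the shoulder. A stiff friction fit: takes about 8 N straight down, stays where it is left.
- old1_mid (a point): Blue-lidded jar already standing in one of the wells; may be absent. 48 mm across, 72 mm high, closed. Point on its axis 36 mm above its underside (then 86 mm above the table). To be left where it is.
- old2_mid (a point): Blue-lidded jar already standing in one of the wells; may be absent. 48 mm across, 72 mm high, closed. Point on its axis 36 mm above its underside (then 86 mm above the table). To be left where it is.
- reagent_mid (a point): Black reagent bottle, loose, 50 mm across, 100 mm high, standing among the jars; point half-way up. To be left where it is.
Not all that is in view belongs to the job. Leave any green or yellow look-alike of the part that bears jar4_mid alone.

How it is judged:
By the outcome, as a careful person would: the job done as asked, in the order asked, and still so for the second after the job is handed in, with the robot touching nothing.
Of jar1, jar2, jar3, jar4, jar5 only 3 to 5 are there at a start; the rules pass over those that are not, and their reading is None.
Of old1, old2 only 1 to 1 are there at a start; the rules pass over those that are not, and their reading is None.
At some moment in a run one of jar1, jar2, jar3, jar4, jar5 may be knocked a few centimetres aside while the robot is not near it.
It also fails if it takes over 210 s, if anything falls off the work surface, if the arm or the gripper's body presses on something with over 40 N, if the wrist force passes 120 N, or if a joint passes its speed limit or range.

## Working session

There is one attempt and no reset: what is moved stays moved. The work goes in short steps, Python scripts to look and compute and a tool call to move; the robot and the scene stay as the last step left them, time stands still between calls to the robot, and variables do not carry over. Pictures are saved under pics/ and viewed, and the job is handed in when it is done.

Besides the shell and the picture viewer there is one more tool, called after "Emit:" by a JSON object that holds its "fn" and its "kwargs". play_rows: Moves the arm, as the interface text tells. Its arguments: {"type":"object","properties":{"targets":{"type":"array","items":{"type":"object","properties":{"linear":{"type":"array","items":{"type":"number"}},"turn":{"type":"number"}}}},"hand":{"type":"number"}},"required":["targets"]}

```bash
mkdir -p pics; cat > h.py <<'E'
import numpy as np, cv2
from cell import env
def snap(name,fn):
    im,d=env.read_camera(name); p=env.camera_params(name)
    cv2.imwrite('pics/'+fn+'.png',im[:,:,::-1]); np.savez('pics/'+fn+'.npz',im=im,d=d,**{k:np.array(v) for k,v in p.items()})
    return im,d,p
def load(fn):
    z=np.load('pics/'+fn+'.npz'); return z['im'],z['d'],z
def world(p,u,v,d):
    c=np.array([(u-p['cx'])/p['fx']*d,(v-p['cy'])/p['fy']*d,d]); return np.array(p['R']).T@(c-np.array(p['t']))
def atz(p,u,v,z):
    R=np.array(p['R']);t=np.array(p['t']);o=-R.T@t
    r=R.T@np.array([(u-p['cx'])/p['fx'],(v-p['cy'])/p['fy'],1]); return o+r*(z-o[2])/r[2]
def proj(p,X):
    c=np.array(p['R'])@np.array(X)+np.array(p['t']); return c[0]/c[2]*p['fx']+p['cx'],c[1]/c[2]*p['fy']+p['cy']
def crop(fn,x0,y0,x1,y1,s,out):
    im=cv2.imread('pics/'+fn+'.png')[y0:y1,x0:x1]; cv2.imwrite('pics/'+out+'.png',cv2.resize(im,None,fx=s,fy=s,interpolation=cv2.INTER_CUBIC))
E
python3 - <<'E'
from h import *
print(env.state())
for n in ['scene','top','wrist']:
    im,d,p=snap(n,n+'0'); print(n,p)
E
```

```text
{'t': 0.0, 'joints': array([ 1.17541750e+00,  4.91567631e-01,  1.55947281e+00, -2.43055331e-05,
        1.09168500e+00, -1.05582075e-01]), 'qvel': array([ 0.00121504,  0.0015563 , -0.00059789,  0.00066691, -0.00103535,
       -0.00064653]), 'tau': array([ 2.63574839e-03, -6.12655163e+01, -2.58179337e+01,  6.93340902e-02,
        4.82599635e-02, -9.61298156e-05]), 'eef_pos': array([178.5062242 , 598.7945709 , 291.64863658]), 'tcp_rot': array([-3.14046390e+00, -9.79443958e-05,  2.85180707e+00]), 'ft_force': array([-0.6886045 , -0.89273   ,  0.65592312]), 'moment': array([0.00297752, 0.04124665, 0.00634067]), 'opening': 1.0013884573635714}
scene {'fx': 400.7969810559349, 'fy': 400.7969810559349, 'cx': 284.2967018014098, 'cy': 208.67179247890584, 'R': array([[-0.79269936,  0.60930974,  0.01921866],
       [ 0.45476383,  0.61204536, -0.64698558],
       [-0.40597731, -0.5041251 , -0.76226   ]]), 't': array([ 431.70534754, -113.20215858, 1449.13469062])}
top {'fx': 481.3429437953574, 'fy': 481.3429437953574, 'cx': 282.13009365171956, 'cy': 202.68766434772905, 'R': array([[-0.00331792, -0.99998908, -0.00328992],
       [-0.98964635,  0.00375564, -0.14347818],
       [ 0.14348897,  0.00277981, -0.98964801]]), 't': array([ -56.98715279,  504.63838164, 1254.376015  ])}
wrist {'fx': 365.67591218248896, 'fy': 365.67591218248896, 'cx': 276.6861676008023, 'cy': 211.06198995300747, 'R': array([[ 2.86327478e-01,  9.58131505e-01, -7.70727765e-04],
       [ 9.23887742e-01, -2.75880777e-01,  2.65181517e-01],
       [ 2.53866137e-01, -7.66408209e-02, -9.64198200e-01]]), 't': array([-625.32265504,  -28.84389263,  390.40405976])}
```

View pics/scene0.png

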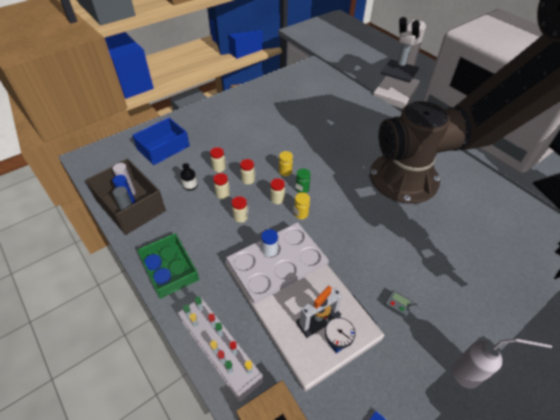

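View pics/top0.png

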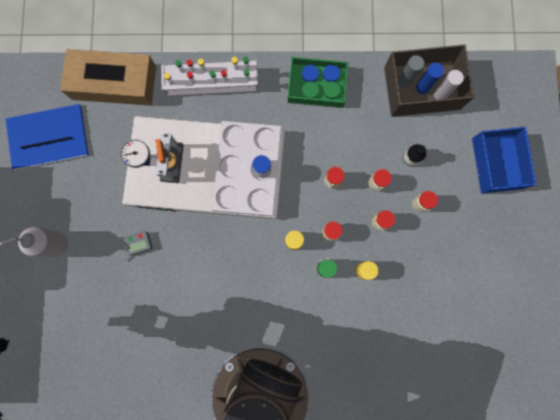

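View pics/wrist0.png

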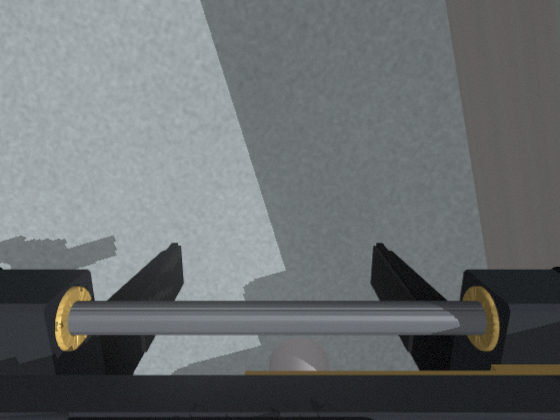

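Top view: five red lids at (335,177), (381,180), (428,201), (385,220), (333,231); the black bottle at (416,154); a blue-lidded jar in the tray at (261,166); the gauge at (136,153). Zooming in next.

```bash
python3 - <<'E'
from h import *
crop('top0',110,105,295,225,4.3,'c1')
crop('top0',285,135,450,285,4,'c2')
im,d,p=load('top0')
# red lids
hsv=cv2.cvtColor(im,cv2.COLOR_RGB2HSV)
m=(((hsv[...,0]<6)|(hsv[...,0]>174))&(hsv[...,1]>180)&(hsv[...,2]>110)).astype(np.uint8)
n,l,s,c=cv2.connectedComponentsWithStats(m)
for i in range(1,n):
    if s[i,4]>60:
        dd=d[l==i]; z=world(p,*c[i],np.median(dd)); print(s[i],c[i].round(1),z.round(1))
E
```

```text
[328 168  15  16 190] [335.  175.3] [ 570.6 -197.7   75.9]
[374 170  16  16 189] [381.8 177.7] [ 563.2 -319.5   78.1]
[420 192  17  16 201] [428.1 199.5] [ 505.3 -437.7   77.8]
[378 212  16  15 198] [385.3 218.9] [ 455.  -324.9   78.4]
[325 223  16  15 188] [332.8 230. ] [ 427.  -189.    77.9]
```

View pics/c1.png

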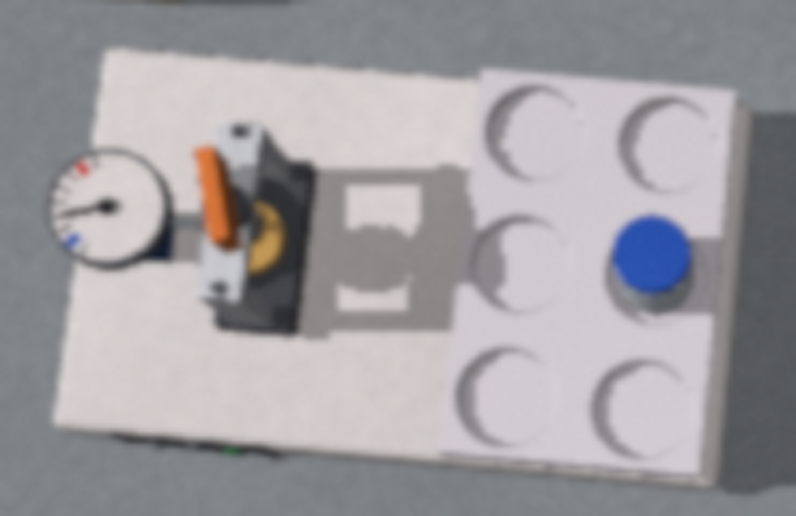

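View pics/c2.png

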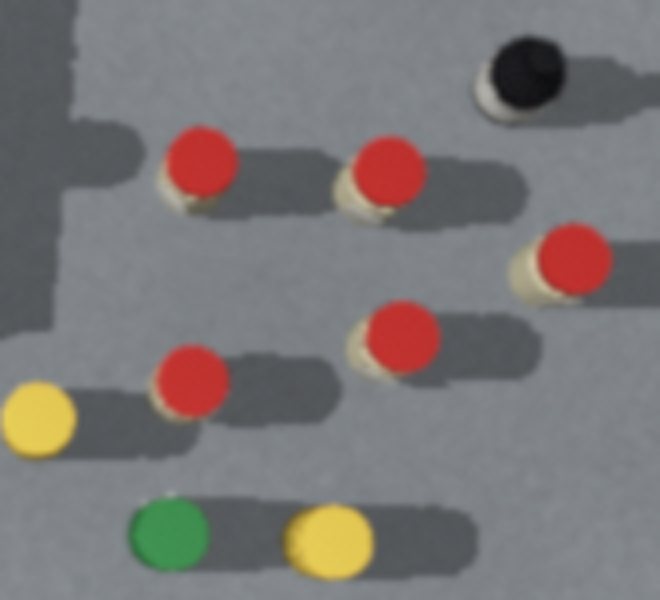

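```bash
python3 - <<'E'
from h import *
im,d,p=load('top0')
f=lambda x,y,z: atz(p,110+(x+.5)/4.3-.5,105+(y+.5)/4.3-.5,z)[:2]
pts=[((482,69,60),(122,80)),((737,92,60),(122,-80)),((703,470,60),(-122,-80)),((443,455,60),(-122,80)),((108,207,120),(0,283)),
((535,133,60),(84,42)),((670,144,60),(84,-42)),((522,263,60),(0,42)),((508,397,60),(-84,42)),((642,409,60),(-84,-42)),
((106,50,34),(125,325)),((55,424,34),(-125,325))]
# housing extents unknown in y; skip last two
W=np.array([f(*a) for a,b in pts[:10]]);M=np.array([b for a,b in pts[:10]],float)
from scipy.optimize import least_squares
def tf(q,M): c,s=np.cos(q[2]),np.sin(q[2]); return M@np.array([[c,s],[-s,c]])+q[:2]
r=least_squares(lambda q:(tf(q,M)-W).ravel(),[500,0,0],loss='soft_l1',f_scale=3)
print(r.x,(tf(r.x,M)-W).round(1))
q=r.x; np.save('mix.npy',q)
for n,m in dict(w0=(-84,-42),w1=(0,-42),w2=(84,-42),w3=(-84,42),w4=(0,42),w5=(84,42),sp=(0,205),g=(0,283)).items(): print(n,tf(q,np.array([m],float))[0].round(1))
a,b=f(205,150,177),f(232,240,177); print('knob ends',a,b,(a+b)/2)
crop('scene0',270,260,390,360,6,'c3')
h=d[105:225,110:295]
S=atz(p,*proj(p,[*tf(q,np.array([[0,205.]]))[0],177]),177); print('sp px',proj(p,S))
u,v=map(int,proj(p,[*tf(q,np.array([[0,283.]]))[0],120])); print('gauge z',world(p,u,v,d[v,u]))
E
```

```text
[ 5.96695755e+02  3.46523915e+01 -8.86911093e-02] [[-0.   0. ]
 [ 1.4  0.7]
 [-3.2  0.8]
 [ 1.1  1.4]
 [-0.4  0.6]
 [ 0.3 -0.7]
 [ 0.3 -0. ]
 [-0.4 -0.4]
 [-0.1 -0.6]
 [ 0.2 -2. ]]
w0 [5.093e+02 3.000e-01]
w1 [593.   -7.2]
w2 [676.6 -14.6]
w3 [516.7  83.9]
w4 [600.4  76.5]
w5 [684.1  69. ]
sp [614.9 238.8]
g [621.8 316.5]
knob ends [640.62043242 244.22393611] [588.40029907 227.25364628] [614.51036574 235.73879119]
sp px (np.float64(159.14500908654304), np.float64(149.7987864804914))
gauge z [625.02304383 318.90549524 116.73111656]
```

View pics/c3.png

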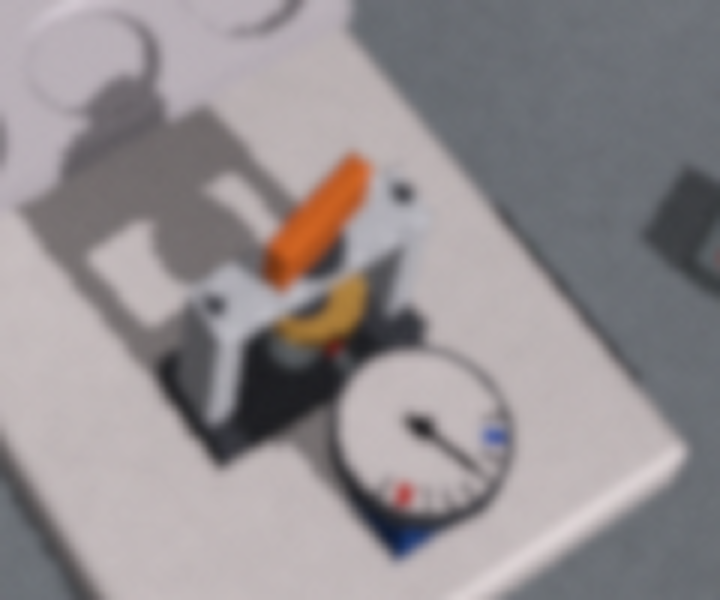

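```bash
python3 - <<'E'
from h import *
q=np.load('mix.npy')
def tf(x,y): c,s=np.cos(q[2]),np.sin(q[2]); return np.array([c*x-s*y+q[0],s*x+c*y+q[1]])
for n,box,s in [('scene0',(300,280,350,335),14),('top0',(145,125,195,190),9)]:
    im,d,p=load(n); x0,y0,x1,y1=box
    c=cv2.resize(im[y0:y1,x0:x1,::-1],None,fx=s,fy=s,interpolation=cv2.INTER_CUBIC)
    for z in (90,105):
      for sgn,col in ((1,(0,255,0)),(-1,(255,0,255))):
        ph=sgn*1.27  # angle of high spot from -y, high dir
        cx,cy=6*np.sin(ph),205-6*np.cos(ph)
        P=np.array([proj(p,[*tf(cx+22*np.cos(a),cy+22*np.sin(a)),z]) for a in np.linspace(0,6.28,60)])
        P=((P+.5-[x0,y0])*s-.5).astype(int)
        cv2.polylines(c,[P],True,col,1 if z==90 else 2)
    cv2.imwrite('pics/e_'+n+'.png',c)
E
```

```text
(no output)
```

View pics/e_scene0.png

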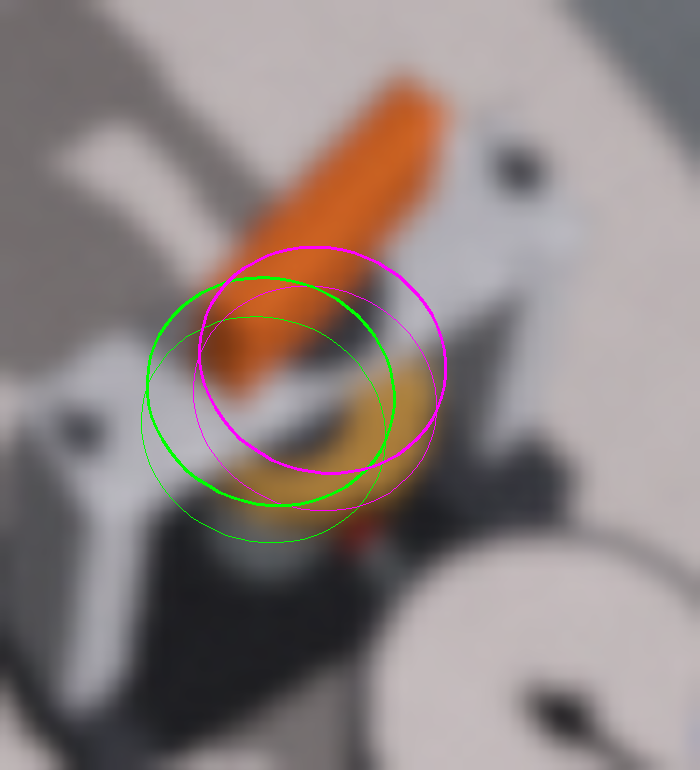

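View pics/e_top0.png

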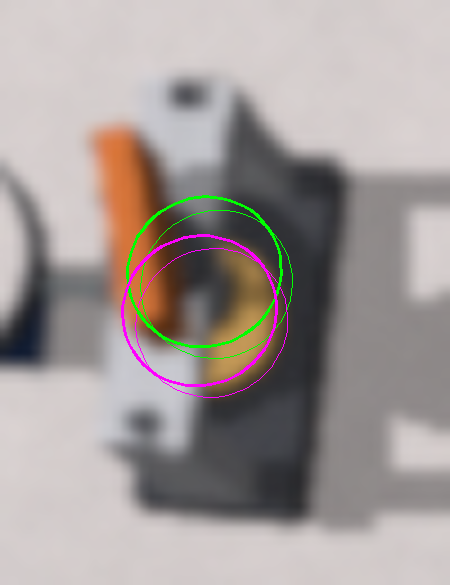

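```bash
cat >> h.py <<'E'
def go(x,y,z,yaw=None,base=None):
    s=env.state(); p=np.array(s['eef_pos']); y0=s['tcp_rot'][2]
    if base is not None: p=np.array(base[:3]);y0=base[3]
    d=np.array([x,y,z])-p; c,sn=np.cos(y0),np.sin(y0)
    lin=[c*d[0]+sn*d[1], sn*d[0]-c*d[1], -d[2]]
    print('lin',np.round(lin,1),'turn',None if yaw is None else round(-(yaw-y0),3),'(yaw0 %.3f q6 %.3f)'%(y0,s['joints'][5]), 'q1',round(s['joints'][0],3))
def mx(x,y):
    q=np.load('mix.npy'); c,s=np.cos(q[2]),np.sin(q[2]); return np.array([c*x-s*y+q[0],s*x+c*y+q[1]])
E
python3 - <<'E'
from h import *
go(614.5,238,291.6,0.315)
E
```

```text
lin [-5.209e+02 -2.212e+02  2.000e-01] turn 2.537 (yaw0 2.852 q6 -0.106) q1 1.175
```

Emit:
{"fn": "play_rows", "kwargs": {"hand": 50, "targets": [{"linear": [-50, -21, 0], "turn": 0.18}, {"linear": [-90, -38, 0], "turn": 0.36}, {"linear": [-130, -55, 0], "turn": 0.54}, {"linear": [-170, -72, 0], "turn": 0.72}, {"linear": [-210, -89, 0], "turn": 0.9}, {"linear": [-250, -106, 0], "turn": 1.08}, {"linear": [-290, -123, 0], "turn": 1.26}, {"linear": [-330, -140, 0], "turn": 1.44}, {"linear": [-370, -157, 0], "turn": 1.62}, {"linear": [-410, -174, 0], "turn": 1.8}, {"linear": [-450, -191, 0], "turn": 1.98}, {"linear": [-485, -206, 0], "turn": 2.16}, {"linear": [-510, -216, 0], "turn": 2.34}, {"linear": [-521, -221, 0], "turn": 2.5}, {"linear": [-521, -221, 0], "turn": 2.537}, {"linear": [-521, -221, 0], "turn": 2.537}, {"linear": [-521, -221, 0], "turn": 2.537}, {"linear": [-521, -221, 0], "turn": 2.537}]}}

```text
t: 2.4
eef_pos: [614.4, 238.7, 292.4]
tcp_rot: [-3.142, -0.0, 0.317]
ft_force: [0.4, 0.1, 0.3]
opening: 0.531
```

```bash
python3 - <<'E'
from h import *
s=env.state();print(s['t'],s['eef_pos'],s['tcp_rot'],s['joints'],s['opening'])
for n in ['scene','top','wrist']: snap(n,n+'1')
im,d,p=load('wrist1'); print([proj(p,[*mx(0,205),z]) for z in (177,)])
crop('scene1',260,230,400,350,5,'s1')
E
```

```text
2.4 [614.38821391 238.71978649 292.38501983] [-3.14151418e+00 -1.95273261e-04  3.16543041e-01] [2.70423219e-01 5.40261766e-01 1.46832252e+00 9.65000396e-05
 1.13281692e+00 1.52463558e+00] 0.5311901285901144
[(np.float64(278.0081730571093), np.float64(238.49769287085195))]
```

View pics/wrist1.png

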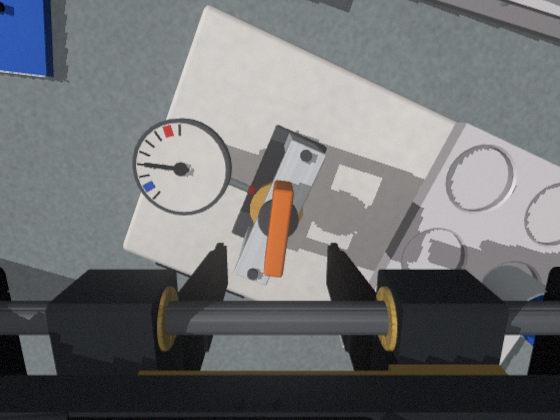

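View pics/s1.png

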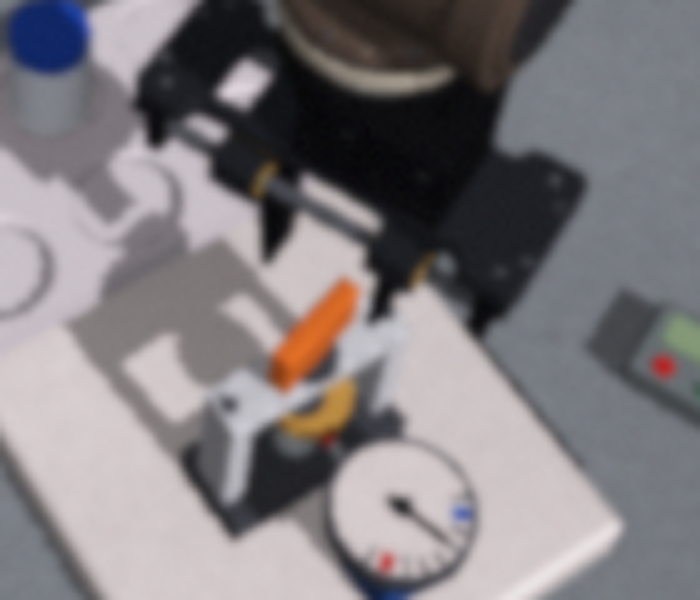

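View pics/top1.png

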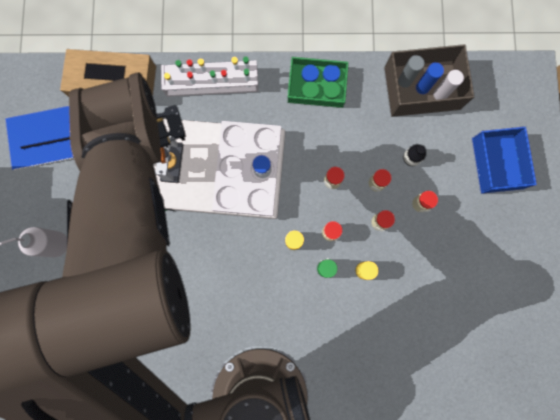

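```bash
python3 - <<'E'
from h import *
im,d,p=load('wrist1')
m=(im[...,0]>150)&(im[...,2]<70)&(im[...,1]>50)&(im[...,1]<150)
m[:150]=0;m[300:]=0;v,u=np.nonzero(m); 
X=np.array([world(p,a,b,d[b,a]) for a,b in zip(u,v)]); t=X[abs(X[:,2]-177)<4]; print(len(t),np.median(X[:,2]),t.min(0),t.max(0))
r=cv2.minAreaRect(t[:,:2].astype(np.float32)); print(r)
e=env.camera_params('wrist')
c=np.array(r[0]);print(c,mx(0,205))
# gauge ellipse
g=world(p,180,167,d[160,200]);print('gauge',g,mx(0,283))
go(c[0],c[1],221)
# wells seen
print('old jar?',world(p,484,182,d[182,484]),mx(84,42))
E
```

```text
1541 176.24485681137213 [589.99511468 230.02397124 173.21281945] [644.18498509 250.1444926  178.137988  ]
((616.9190673828125, 240.12835693359375), (54.84041976928711, 10.924160957336426), 11.106034278869629)
[616.91906738 240.12835693] [614.85360501 238.84664335]
gauge [625.1518374  317.50115926 117.26674277] [621.76244559 316.54006599]
lin [ 2.8 -0.8 71.3] turn None (yaw0 0.316 q6 1.525) q1 0.27
old jar? [683.86526766  59.64347635  49.48256695] [684.08573945  69.04702155]
```

Emit:
{"fn": "play_rows", "kwargs": {"hand": 50, "targets": [{"linear": [2, -0.5, 10], "turn": 0.122}, {"linear": [2, -0.5, 30], "turn": 0.122}, {"linear": [2, -0.5, 50], "turn": 0.122}, {"linear": [2, -0.5, 65], "turn": 0.122}, {"linear": [2, -0.5, 70.5], "turn": 0.122}, {"linear": [2, -0.5, 70.5], "turn": 0.122}, {"linear": [2, -0.5, 70.5], "turn": 0.122}]}}

```text
t: 3.42
eef_pos: [616.7, 239.5, 222.4]
tcp_rot: [-3.141, -0.001, 0.193]
ft_force: [0.3, -0.5, 0.8]
opening: 0.525
```

Emit:
{"fn": "play_rows", "kwargs": {"hand": 0, "targets": [{"linear": [0, 0, 0], "turn": 0}, {"linear": [0, 0, 0], "turn": 0}, {"linear": [0, 0, 0], "turn": 0}, {"linear": [0, 0, 0], "turn": 0}, {"linear": [0, 0, 0], "turn": 0}, {"linear": [0, 0, 0], "turn": 0}]}}

```text
t: 4.18
eef_pos: [616.6, 238.6, 221.8]
tcp_rot: [3.141, 0.0, 0.193]
ft_force: [0.4, -4.9, -0.3]
opening: 0.125
```

```bash
python3 - <<'E'
from h import *
s=env.state();print(s['t'],s['eef_pos'],s['tcp_rot'],s['joints'],s['opening'],s['ft_force'],s['moment'])
for n in ['scene','wrist']: snap(n,n+'2')
crop('scene2',260,230,400,350,5,'s2')
E
```

```text
4.175 [616.60499825 238.64183604 221.76012094] [3.14056832e+00 1.54129248e-04 1.92718932e-01] [ 2.69732818e-01  6.12530535e-01  1.53671091e+00 -1.20537934e-03
  9.92584028e-01  1.64846902e+00] 0.12473816692183062 [ 0.43435724 -4.86928857 -0.27104362] [-0.84212226  0.08313735  0.05316447]
```

View pics/wrist2.png

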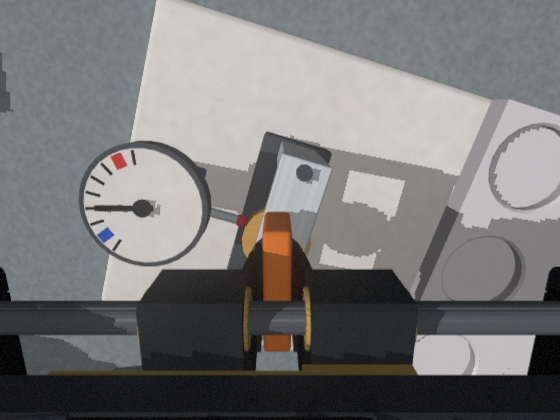

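View pics/s2.png

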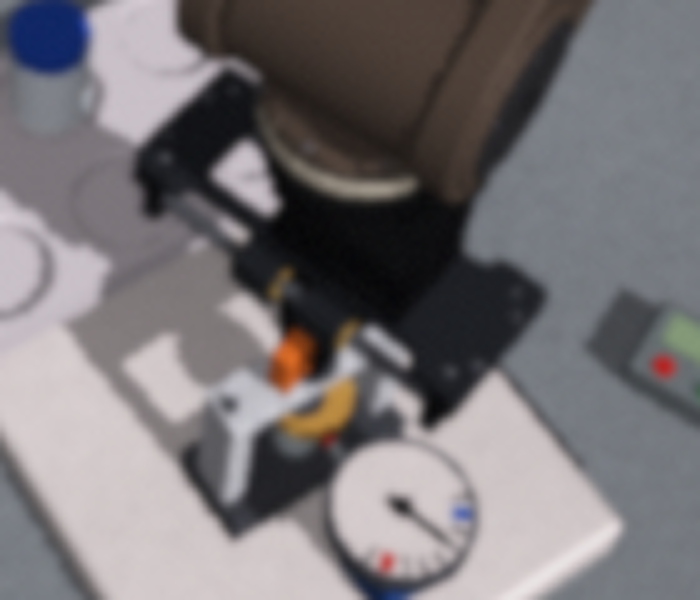

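Emit:
{"fn": "play_rows", "kwargs": {"targets": [{"linear": [0, 0.7, 0], "turn": -0.12}, {"linear": [0, 0.7, 0], "turn": -0.24}, {"linear": [0, 0.7, 0], "turn": -0.36}, {"linear": [0, 0.7, 0], "turn": -0.48}, {"linear": [0, 0.7, 0], "turn": -0.6}, {"linear": [0, 0.7, 0], "turn": -0.72}, {"linear": [0, 0.7, 0], "turn": -0.84}, {"linear": [0, 0.7, 0], "turn": -0.96}, {"linear": [0, 0.7, 0], "turn": -1.05}, {"linear": [0, 0.7, 0], "turn": -1.1}, {"linear": [0, 0.7, 0], "turn": -1.1}, {"linear": [0, 0.7, 0], "turn": -1.1}]}}

```text
t: 5.78
eef_pos: [616.9, 238.3, 221.8]
tcp_rot: [3.141, 0.0, 1.292]
ft_force: [3.9, -4.8, 0.1]
opening: 0.122
```

```bash
cat >> h.py <<'E'
def gauge(fn):
    # rectify dial to mixer-aligned top-down view
    for n in ['scene','wrist']: snap(n,n+fn)
    outs=[]
    for n in ['scene','wrist']:
        im,d,p=load(n+fn)
        S=8;L=44
        uv=np.array([[proj(p,[*(mx(0,283)+np.array([1.5,1])+np.array([a,b])),120]) for b in (-L,L)] for a in (L,-L)]) 
        src=np.float32([uv[0,1],uv[0,0],uv[1,0],uv[1,1]])  # TL: x+,y+ ; TR: x+,y-
        H=cv2.getPerspectiveTransform(src,np.float32([[0,0],[400,0],[400,400],[0,400]]))
        outs.append(cv2.warpPerspective(im[:,:,::-1],H,(400,400),flags=cv2.INTER_CUBIC))
    cv2.imwrite('pics/g'+fn+'.png',np.hstack(outs))
    s=env.state();print(s['t'],s['eef_pos'],s['tcp_rot'][2],s['joints'][5],s['opening'],s['ft_force'],s['moment'])
E
python3 -c "
from h import *
gauge('3')"
```

```text
5.875 [616.90139923 238.26285331 221.75328866] 1.2915674700605209 0.5486771935123522 0.12175415961074007 [ 3.99704614 -4.95300564 -0.27160132] [-0.83878895 -0.31980694  0.04756898]
```

View pics/g3.png

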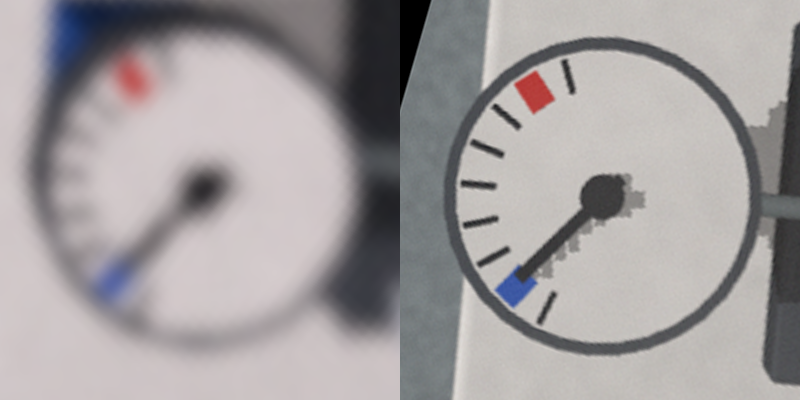

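View pics/wrist3.png

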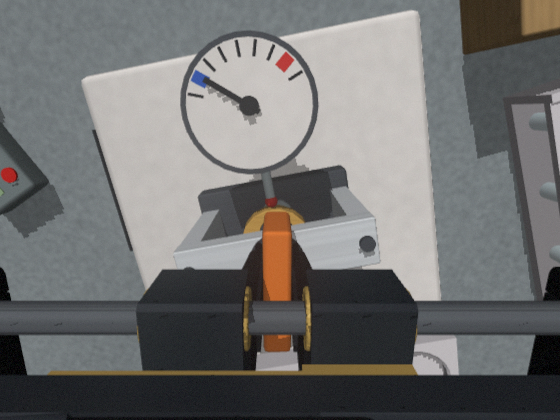

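```bash
cat >> h.py <<'E'
def needle(fn):
    g=cv2.imread('pics/g'+fn+'.png')[:,400:]
    hs=cv2.cvtColor(g,cv2.COLOR_BGR2HSV); yy,xx=np.mgrid[:400,:400]
    # dial centre from the ring: fit blob of light dial
    dark=(g.max(2)<70).astype(np.uint8)
    er=cv2.erode(dark,np.ones((21,21))); v,u=np.nonzero(er); c=np.array([u.mean(),v.mean()])
    r=np.hypot(xx-c[0],yy-c[1])
    def ang(m):
        v,u=np.nonzero(m); e=np.array([u.mean(),v.mean()])-c; return np.degrees(np.arctan2(-e[1],-e[0])) # clockwise from left(+y)
    nd=dark.astype(bool)&(r>35)&(r<100)
    sat=(hs[...,1]>110)&(hs[...,2]>90)&(r>80)&(r<150)
    b=sat&(abs(hs[...,0].astype(int)-110)<15); rd=sat&((hs[...,0]<10)|(hs[...,0]>170))
    A=[ang(x) for x in (nd,b,rd)]
    print('c',c.round(1),'needle %.1f blue %.1f red %.1f'%tuple(A),'rad est %.3f'%(0.3+1.8*(A[0]-A[1])/(A[2]-A[1])))
E
python3 -c "
from h import *
needle('3')"
```

```text
c [265.4 165.9] needle -26.0 blue nan red 28.6 rad est nanh.py:47: RuntimeWarning: Mean of empty slice.
  v,u=np.nonzero(m); e=np.array([u.mean(),v.mean()])-c; return np.degrees(np.arctan2(-e[1],-e[0])) # clockwise from left(+y)
  ret = ret.dtype.type(ret / rcount)
```

Emit:
{"fn": "play_rows", "kwargs": {"targets": [{"linear": [0, 0, 0], "turn": -0.1}, {"linear": [0, 0, 0], "turn": -0.17}, {"linear": [0, 0, 0], "turn": -0.17}, {"linear": [0, 0, 0], "turn": -0.17}]}}

```text
t: 6.38
eef_pos: [617.0, 238.3, 221.8]
tcp_rot: [3.141, 0.0, 1.462]
ft_force: [3.2, -4.8, -0.9]
opening: 0.125
```

```bash
python3 -c "
from h import *
gauge('4');needle('4')"
```

```text
6.475 [616.96794096 238.25090768 221.78000864] 1.4615322000489384 0.37868934452782005 0.1240499686707289 [ 3.26515278 -4.38447065 -0.60897833] [-0.81834859 -0.4712312   0.12415699]
c [371.1 227.8] needle -161.3 blue nan red nan rad est nanh.py:47: RuntimeWarning: Mean of empty slice.
  v,u=np.nonzero(m); e=np.array([u.mean(),v.mean()])-c; return np.degrees(np.arctan2(-e[1],-e[0])) # clockwise from left(+y)
  ret = ret.dtype.type(ret / rcount)
```

Emit:
{"fn": "play_rows", "kwargs": {"targets": [{"linear": [0, 0, 0], "turn": -0.1}, {"linear": [0, 0, 0], "turn": -0.2}, {"linear": [0, 0, 0], "turn": -0.3}, {"linear": [0, 0, 0], "turn": -0.3}, {"linear": [0, 0, 0], "turn": -0.3}]}}

```text
t: 7.1
eef_pos: [617.1, 238.3, 221.8]
tcp_rot: [3.141, 0.001, 1.762]
ft_force: [4.6, -5.3, -2.0]
opening: 0.126
```

```bash
python3 -c "
from h import *
gauge('5');needle('5')"
```

```text
7.2 [617.09135449 238.24253558 221.76087649] 1.7615478466356689 0.07864201971583917 0.12442181224930168 [ 4.52612292 -5.02566152 -0.27321925] [-0.77737799 -0.53203557  0.06929943]
c [364.5 258. ] needle -157.0 blue nan red nan rad est nanh.py:47: RuntimeWarning: Mean of empty slice.
  v,u=np.nonzero(m); e=np.array([u.mean(),v.mean()])-c; return np.degrees(np.arctan2(-e[1],-e[0])) # clockwise from left(+y)
  ret = ret.dtype.type(ret / rcount)
```

```bash
sed -i 's/dark=(g.max(2)<70).astype(np.uint8)/dark=((g.max(2)<75)\&(np.hypot(xx-200,yy-197)<110)).astype(np.uint8)/; s/er=cv2.erode(dark,np.ones((21,21)))/er=cv2.erode(dark*(np.hypot(xx-200,yy-197)<50).astype(np.uint8),np.ones((21,21)))/; s/(hs\[...,1\]>110)/(hs[...,1]>90)/' h.py; sed -i "s/cv2.imread('pics\/g'+fn+'.png')\[:,400:\]/cv2.imread('pics\/g'+fn+'.png')[:,400:].copy()/" h.py
python3 -c "
from h import *
for k in '345':needle(k)
g=cv2.imread('pics/g3.png');print(g[287,516],g[92,535],g[235,560],g[197,602])
cv2.imwrite('pics/g45.png',np.hstack([cv2.imread('pics/g4.png')[:,400:],cv2.imread('pics/g5.png')[:,400:]]))
"
```

```text
c [202.2 196.7] needle -44.1 blue -46.3 red 57.0 rad est 0.337
c [201.9 197.2] needle -45.4 blue -46.3 red 56.9 rad est 0.315
c [202.  198.6] needle -44.7 blue -46.6 red 56.9 rad est 0.332
[163  90  62] [ 59  61 182] [60 57 59] [61 60 61]
```

View pics/g45.png

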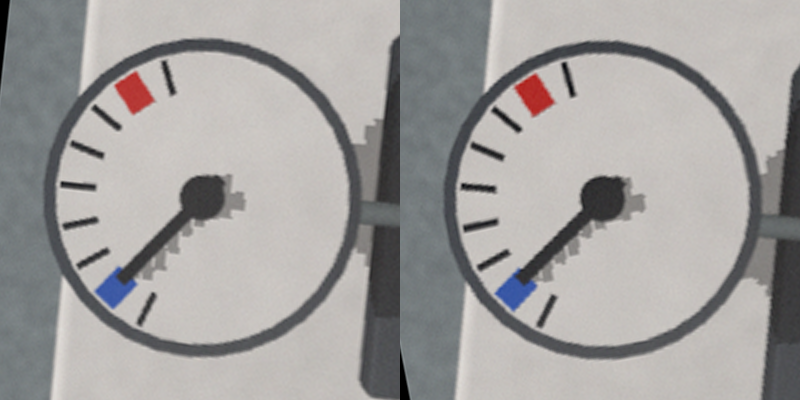

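```bash
python3 -c "
from h import *
def snap2(n,fn): pass
import h
h.snap=lambda n,fn:None
gauge('2');needle('2');needle('1') if 0 else None
"
```

```text
7.2 [617.09135449 238.24253558 221.76087649] 1.7615478466356689 0.07864201971583917 0.12442181224930168 [ 4.52612292 -5.02566152 -0.27321925] [-0.77737799 -0.53203557  0.06929943]
c [205.3 193.5] needle -10.8 blue -46.1 red 58.1 rad est 0.910
```

Emit:
{"fn": "play_rows", "kwargs": {"targets": [{"linear": [0, 0, 0], "turn": -0.15}, {"linear": [0, 0, 0], "turn": -0.3}, {"linear": [0, 0, 0], "turn": -0.45}, {"linear": [0, 0, 0], "turn": -0.6}, {"linear": [0, 0, 0], "turn": -0.75}, {"linear": [0, 0, 0], "turn": -0.9}, {"linear": [0, 0, 0], "turn": -1.05}, {"linear": [0, 0, 0], "turn": -1.2}, {"linear": [0, 0, 0], "turn": -1.35}, {"linear": [0, 0, 0], "turn": -1.4}, {"linear": [0, 0, 0], "turn": -1.4}, {"linear": [0, 0, 0], "turn": -1.4}]}}

```text
t: 8.7
eef_pos: [617.4, 238.7, 221.8]
tcp_rot: [3.141, 0.002, -3.122]
ft_force: [6.1, -1.8, -1.9]
opening: 0.122
```

```bash
python3 -c "
from h import *
gauge('6');needle('6')"
```

```text
8.8 [617.3622643  238.6667513  221.78562761] -3.121645637294198 -1.3213232879118584 0.12401579574263168 [ 6.15996361 -1.97031672 -1.66189969] [-0.29554571 -0.81160936  0.07790839]
c [206.1 201.3] needle 116.4 blue -47.9 red 57.0 rad est 3.120
```

View pics/g6.png

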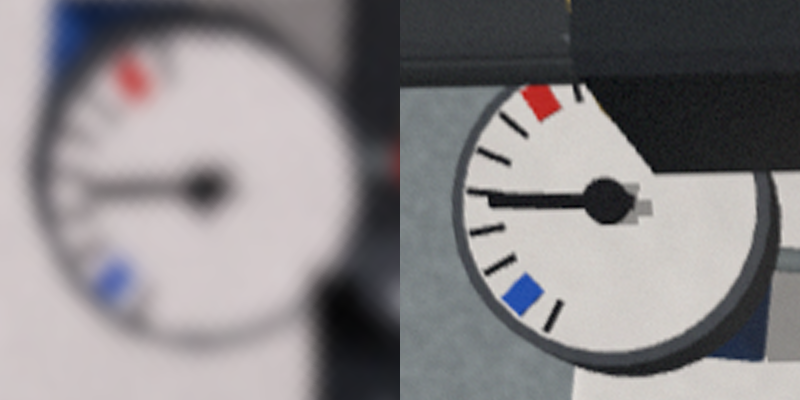

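Emit:
{"fn": "play_rows", "kwargs": {"hand": 45, "targets": [{"linear": [0, 0, 0], "turn": 0}, {"linear": [0, 0, 0], "turn": 0}, {"linear": [0, 0, 0], "turn": 0}, {"linear": [0, 0, -20], "turn": 0}, {"linear": [0, 0, -50], "turn": 0}, {"linear": [0, 0, -60], "turn": 0}, {"linear": [0, 0, -60], "turn": 0.18}, {"linear": [0, 0, -60], "turn": 0.36}, {"linear": [0, 0, -60], "turn": 0.54}, {"linear": [0, 0, -60], "turn": 0.72}, {"linear": [0, 0, -60], "turn": 0.9}, {"linear": [0, 0, -60], "turn": 1.08}, {"linear": [0, 0, -60], "turn": 1.26}, {"linear": [0, 0, -60], "turn": 1.44}, {"linear": [0, 0, -60], "turn": 1.62}, {"linear": [0, 0, -60], "turn": 1.8}, {"linear": [0, 0, -60], "turn": 1.98}, {"linear": [0, 0, -60], "turn": 2.16}, {"linear": [0, 0, -60], "turn": 2.34}, {"linear": [0, 0, -60], "turn": 2.52}]}}

```text
t: 11.3
eef_pos: [616.3, 238.7, 280.9]
tcp_rot: [-3.141, 0.001, 0.637]
ft_force: [-0.0, -0.7, -0.1]
opening: 0.473
```

Emit:
{"fn": "play_rows", "kwargs": {"targets": [{"linear": [0, 0, 0], "turn": 0.18}, {"linear": [0, 0, 0], "turn": 0.36}, {"linear": [0, 0, 0], "turn": 0.54}, {"linear": [0, 0, 0], "turn": 0.622}, {"linear": [0, 0, 0], "turn": 0.622}, {"linear": [0, 0, 0], "turn": 0.622}]}}

```text
t: 12.05
eef_pos: [616.5, 238.7, 281.4]
tcp_rot: [3.142, 0.0, 0.023]
ft_force: [-0.4, -0.9, -0.2]
opening: 0.473
```

```bash
python3 - <<'E'
from h import *
gauge('7')
im,d,p=load('wrist7')
m=(im[...,0]>150)&(im[...,2]<70)&(im[...,1]>50)&(im[...,1]<150)
m[:150]=0;m[320:]=0;v,u=np.nonzero(m)
X=np.array([world(p,a,b,d[b,a]) for a,b in zip(u,v)]); t=X[abs(X[:,2]-177)<4]
print(cv2.minAreaRect(t[:,:2].astype(np.float32)))
E
```

```text
12.15 [616.52691744 238.6906275  281.559425  ] 0.021992872229251503 1.818260969842122 0.47269905500004716 [-0.09821891 -0.37380165 -0.04166928] [-0.01823518  0.15732586  0.0170283 ]
((616.6565551757812, 240.1776123046875), (55.03434753417969, 10.666805267333984), 1.5154685974121094)
```

View pics/wrist7.png

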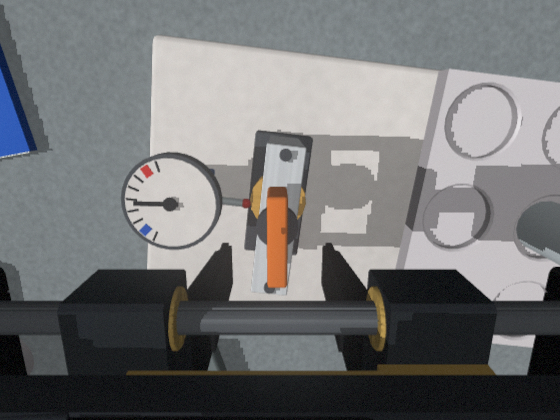

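Emit:
{"fn": "play_rows", "kwargs": {"targets": [{"linear": [0, 0.5, 20], "turn": 0}, {"linear": [0, 0.5, 45], "turn": 0}, {"linear": [0, 0.5, 60], "turn": 0}, {"linear": [0, 0.5, 60], "turn": 0}, {"linear": [0, 0.5, 60], "turn": 0}]}}

```text
t: 12.78
eef_pos: [616.9, 238.3, 222.5]
tcp_rot: [-3.141, -0.001, 0.021]
ft_force: [0.5, 0.6, -0.5]
opening: 0.472
```

Emit:
{"fn": "play_rows", "kwargs": {"hand": 0, "targets": [{"linear": [0, 0, 0], "turn": 0}, {"linear": [0, 0, 0], "turn": 0}, {"linear": [0, 0, 0], "turn": 0}, {"linear": [0, 0, 0], "turn": 0}, {"linear": [0, 0, 0], "turn": 0}, {"linear": [0, 0, 0], "turn": -0.15}, {"linear": [0, 0, 0], "turn": -0.3}, {"linear": [0, 0, 0], "turn": -0.45}, {"linear": [0, 0, 0], "turn": -0.6}, {"linear": [0, 0, 0], "turn": -0.75}, {"linear": [0, 0, 0], "turn": -0.9}, {"linear": [0, 0, 0], "turn": -1.05}, {"linear": [0, 0, 0], "turn": -1.2}, {"linear": [0, 0, 0], "turn": -1.35}, {"linear": [0, 0, 0], "turn": -1.45}, {"linear": [0, 0, 0], "turn": -1.537}, {"linear": [0, 0, 0], "turn": -1.537}, {"linear": [0, 0, 0], "turn": -1.537}]}}

```text
t: 15.02
eef_pos: [617.0, 238.2, 221.9]
tcp_rot: [3.14, -0.0, 1.556]
ft_force: [5.2, 0.1, 0.2]
opening: 0.124
```

```bash
python3 - <<'E'
from h import *
gauge('8');needle('8')
E
```

```text
15.125 [616.98531392 238.15688828 221.88691109] 1.5566315924547167 0.28288988227016654 0.12461582989576483 [ 5.42363444 -0.25401941 -0.27828919] [-0.08772605 -0.75876794  0.11650771]
c [202.2 197.3] needle 56.0 blue -46.3 red 56.8 rad est 2.086
```

View pics/g8.png

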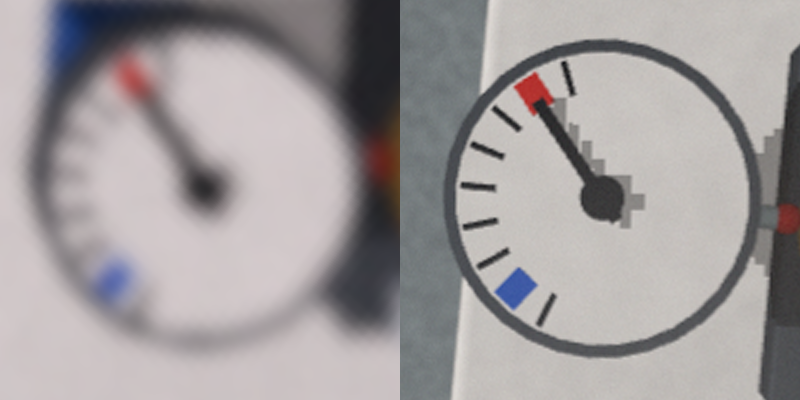

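Emit:
{"fn": "play_rows", "kwargs": {"hand": 72, "targets": [{"linear": [0, 0, 0], "turn": 0}, {"linear": [0, 0, 0], "turn": 0}, {"linear": [0, 0, 0], "turn": 0}, {"linear": [0, 0, -20], "turn": 0}, {"linear": [0, 0, -50], "turn": 0}, {"linear": [0, 0, -75], "turn": 0}, {"linear": [0, 0, -75], "turn": 0}, {"linear": [0, 0, -75], "turn": 0}]}}

```text
t: 16.12
eef_pos: [616.2, 238.1, 295.7]
tcp_rot: [-3.14, 0.0, 1.558]
ft_force: [-0.5, 0.1, -0.8]
opening: 0.757
```

```bash
python3 - <<'E'
from h import *
gauge('9');needle('9')
go(575,-198,297,1.5)
im,d,p=load('top0')
for u,v,n in ((416,153,'bottle'),(294,240,'y1'),(327,268,'g'),(368,271,'y2'),(261,164,'old')): print(n,world(p,u,v,d[v,u]).round(0))
E
```

```text
16.225 [616.31412862 238.11711087 295.4148543 ] 1.5577900174020392 0.2817145424868162 0.7580230182530064 [-0.24059443 -0.8418196  -0.13038256] [-0.12972354  0.06023315  0.0062748 ]
c [201.7 196.3] needle 56.1 blue -46.6 red 56.9 rad est 2.085
lin [-436.6  -35.6   -1.6] turn 0.058 (yaw0 1.558 q6 0.282) q1 0.269
bottle [ 629. -411.   79.]
y1 [401. -89.  81.]
g [ 330. -172.   81.]
y2 [ 322. -277.   77.]
old [591.  -6. 123.]
```

View pics/g9.png

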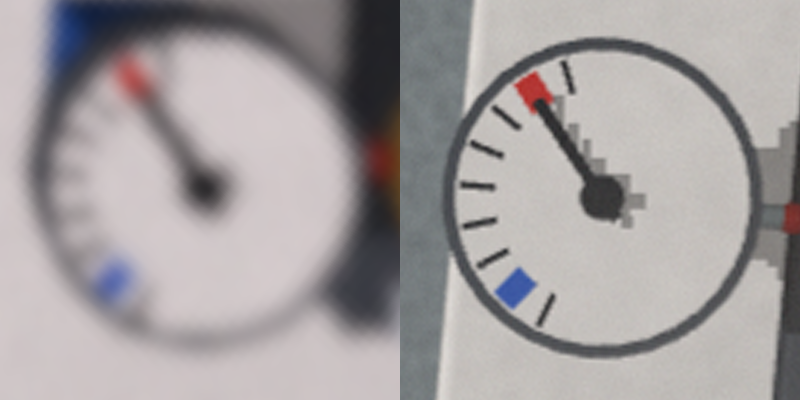

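The needle stays on the red mark after release. Now the jars.

Emit:
{"fn": "play_rows", "kwargs": {"targets": [{"linear": [-30, -3, 0], "turn": 0.01}, {"linear": [-75, -7, 0], "turn": 0.058}, {"linear": [-125, -11, 0], "turn": 0.058}, {"linear": [-175, -15, 0], "turn": 0.058}, {"linear": [-225, -19, 0], "turn": 0.058}, {"linear": [-275, -23, 0], "turn": 0.058}, {"linear": [-325, -27, 0], "turn": 0.058}, {"linear": [-375, -31, 0], "turn": 0.058}, {"linear": [-415, -34, 0], "turn": 0.058}, {"linear": [-436, -36, 0], "turn": 0.058}, {"linear": [-436, -36, 0], "turn": 0.058}, {"linear": [-436, -36, 0], "turn": 0.058}, {"linear": [-436, -36, 0], "turn": 0.058}]}}

```text
t: 17.85
eef_pos: [575.1, -196.1, 296.7]
tcp_rot: [-3.142, -0.0, 1.501]
ft_force: [1.0, -0.2, 0.3]
opening: 0.757
```

```bash
cat >> h.py <<'E'
def reds(fn,cam='wrist',thr=300):
    im,d,p=load(fn); hsv=cv2.cvtColor(im,cv2.COLOR_RGB2HSV)
    m=(((hsv[...,0]<6)|(hsv[...,0]>174))&(hsv[...,1]>150)&(hsv[...,2]>60)&(d>0)).astype(np.uint8)
    n,l,s,c=cv2.connectedComponentsWithStats(m)
    for i in range(1,n):
        if s[i,4]>thr:
            v,u=np.nonzero(l==i); X=np.array([world(p,a,b,d[b,a]) for a,b in zip(u,v)])
            zt=np.percentile(X[:,2],90); T=X[abs(X[:,2]-zt)<2.5]
            (cx,cy),r=cv2.minEnclosingCircle(T[:,:2].astype(np.float32))
            print('lid px',c[i].round(0),'centre %.1f %.1f r %.1f ztop %.1f'%(cx,cy,r,np.median(T[:,2])),'mean',T[:,:2].mean(0).round(1))
E
python3 - <<'E'
from h import *
s=env.state();print(s['t'],s['eef_pos'],s['tcp_rot'],s['joints'])
snap('wrist','w10');reds('w10')
E
```

```text
17.85 [ 575.14031315 -196.0953483   296.69544445] [-3.14153821e+00 -2.79072236e-04  1.50121570e+00] [-4.37333363e-01  4.61832468e-01  1.59781966e+00  2.72770366e-04
  1.08209167e+00 -3.67880825e-01]
lid px [275. 201.] centre 572.6 -198.5 r 23.0 ztop 76.0 mean [ 572.6 -198. ]
lid px [112. 202.] centre 428.6 -189.9 r 23.3 ztop 77.4 mean [ 429.  -189.2]
lid px [276. 339.] centre 576.0 -172.7 r 4.8 ztop 312.0 mean [ 576.  -172.6]
```

View pics/w10.png

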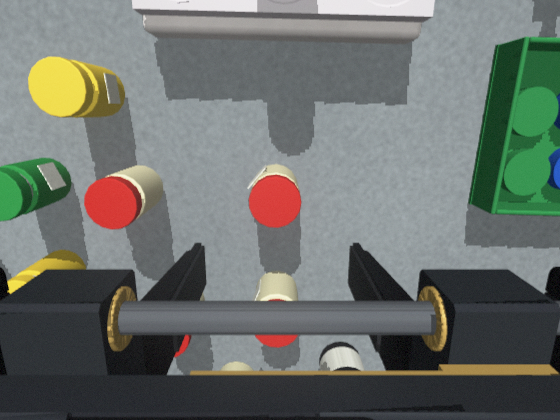

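```bash
python3 -c "
from h import *
go(572.6,-198.4,100,1.5)"
```

```text
lin [ -2.4  -2.4 196.8] turn 0.001 (yaw0 1.501 q6 -0.368) q1 -0.438
```

Emit:
{"fn": "play_rows", "kwargs": {"targets": [{"linear": [-2.4, -2.4, 40], "turn": 0}, {"linear": [-2.4, -2.4, 90], "turn": 0}, {"linear": [-2.4, -2.4, 140], "turn": 0}, {"linear": [-2.4, -2.4, 175], "turn": 0}, {"linear": [-2.4, -2.4, 192], "turn": 0}, {"linear": [-2.4, -2.4, 197], "turn": 0}, {"linear": [-2.4, -2.4, 197], "turn": 0}, {"linear": [-2.4, -2.4, 197], "turn": 0}]}}

```text
t: 18.9
eef_pos: [572.8, -199.6, 101.0]
tcp_rot: [3.14, 0.001, 1.5]
ft_force: [-0.3, -0.1, -0.2]
opening: 0.759
```

Emit:
{"fn": "play_rows", "kwargs": {"hand": 0, "targets": [{"linear": [0, 0, 0], "turn": 0}, {"linear": [0, 0, 0], "turn": 0}, {"linear": [0, 0, 0], "turn": 0}, {"linear": [0, 0, 0], "turn": 0}, {"linear": [0, 0, 0], "turn": 0}, {"linear": [0, 0, -10], "turn": 0}, {"linear": [0, 0, -40], "turn": 0}, {"linear": [0, 0, -80], "turn": 0}, {"linear": [0, 0, -120], "turn": 0}, {"linear": [0, 0, -150], "turn": 0}, {"linear": [0, 0, -160], "turn": 0}, {"linear": [0, 0, -160], "turn": 0}, {"linear": [0, 0, -160], "turn": 0}]}}

```text
t: 20.52
eef_pos: [572.0, -199.4, 258.4]
tcp_rot: [-3.14, -0.001, 1.5]
ft_force: [0.1, 0.2, -1.8]
opening: 0.503
```

```bash
python3 - <<'E'
from h import *
s=env.state();print(s['t'],s['eef_pos'],s['tcp_rot'],s['opening'],s['ft_force'])
snap('wrist','w11');reds('w11')
print(mx(84,42)); go(*mx(84,42),260,1.48)
E
```

```text
20.525 [ 572.01844425 -199.36904481  258.3620398 ] [-3.13961749e+00 -8.50633465e-04  1.49977976e+00] 0.5025589272152599 [ 0.12363638  0.18655175 -1.79853038]
lid px [ 95. 210.] centre 428.4 -189.8 r 23.5 ztop 77.3 mean [ 429.  -188.9]
lid px [277. 280.] centre 572.4 -188.5 r 21.0 ztop 234.2 mean [ 572.5 -182.7]
lid px [277. 350.] centre 570.8 -204.2 r 22.4 ztop 234.3 mean [ 570.7 -209.1]
[684.08573945  69.04702155]
lin [275.7  92.7  -1.7] turn 0.02 (yaw0 1.500 q6 -0.373) q1 -0.444
```

View pics/w11.png

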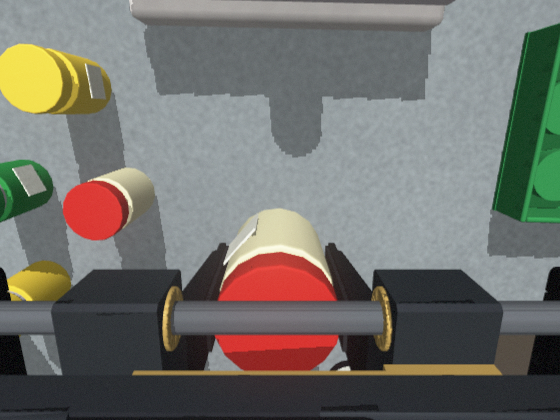

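Emit:
{"fn": "play_rows", "kwargs": {"targets": [{"linear": [15, 5, 0], "turn": 0}, {"linear": [45, 15, 0], "turn": 0.02}, {"linear": [85, 28, 0], "turn": 0.02}, {"linear": [120, 40, 0], "turn": 0.02}, {"linear": [135, 45, 0], "turn": 0.02}, {"linear": [140, 47, 0], "turn": 0.02}, {"linear": [140, 47, 0], "turn": 0.02}, {"linear": [140, 47, 0], "turn": 0.02}]}}

```text
t: 21.58
eef_pos: [628.9, -64.1, 259.7]
tcp_rot: [-3.142, 0.0, 1.479]
ft_force: [0.4, -0.3, -1.0]
opening: 0.504
```

```bash
python3 - <<'E'
from h import *
im,d,p=snap('wrist','w12')
c=im[:,:,::-1].copy()
for m in [(84,42),(84,-42),(0,42),(-84,42),(-84,-42)]:
    P=np.array([proj(p,[*(mx(*m)+30*np.array([np.cos(a),np.sin(a)])),60]) for a in np.linspace(0,6.28,60)]).astype(int)
    cv2.polylines(c,[P],True,(0,255,0),1)
cv2.imwrite('pics/w12b.png',c)
E
```

```text
(no output)
```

View pics/w12b.png

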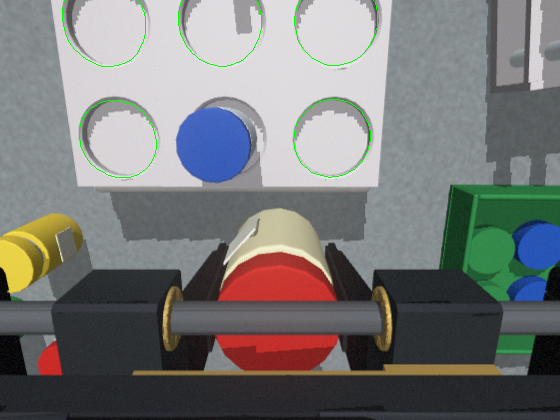

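```bash
python3 -c "
from h import *
go(*mx(84,42),152,1.482)"
```

```text
lin [137.6  42.7 107.8] turn -0.003 (yaw0 1.479 q6 -0.114) q1 -0.206
```

Emit:
{"fn": "play_rows", "kwargs": {"targets": [{"linear": [20, 6, 0], "turn": 0}, {"linear": [60, 18, 0], "turn": 0}, {"linear": [100, 31, 0], "turn": 0}, {"linear": [130, 40, 0], "turn": 0}, {"linear": [137.6, 42.7, 0], "turn": 0}, {"linear": [137.6, 42.7, 10], "turn": 0}, {"linear": [137.6, 42.7, 40], "turn": 0}, {"linear": [137.6, 42.7, 75], "turn": 0}, {"linear": [137.6, 42.7, 95], "turn": 0}, {"linear": [137.6, 42.7, 105], "turn": 0}, {"linear": [137.6, 42.7, 108], "turn": 0}, {"linear": [137.6, 42.7, 108], "turn": 0}, {"linear": [137.6, 42.7, 108], "turn": 0}]}}

```text
t: 23.25
eef_pos: [684.5, 70.0, 152.7]
tcp_rot: [3.14, -0.0, 1.48]
ft_force: [0.6, -0.6, -0.8]
opening: 0.497
```

Emit:
{"fn": "play_rows", "kwargs": {"hand": 62, "targets": [{"linear": [0, 0, 0], "turn": 0}, {"linear": [0, 0, 0], "turn": 0}, {"linear": [0, 0, 0], "turn": 0}, {"linear": [0, 0, -10], "turn": 0}, {"linear": [0, 0, -40], "turn": 0}, {"linear": [0, 0, -75], "turn": 0}, {"linear": [0, 0, -85], "turn": 0}, {"linear": [0, 0, -85], "turn": 0}]}}

```text
t: 24.25
eef_pos: [684.2, 70.0, 237.2]
tcp_rot: [3.141, -0.0, 1.48]
ft_force: [0.3, -0.0, 0.0]
opening: 0.651
```

Emit:
{"fn": "play_rows", "kwargs": {"hand": 0, "targets": [{"linear": [0, 0, 0], "turn": 0}, {"linear": [0, 0, 0], "turn": 0}, {"linear": [0, 0, 0], "turn": 0}, {"linear": [0, 0, 0], "turn": 0}, {"linear": [0, 0, 0], "turn": 0}, {"linear": [0, 0, 0], "turn": 0}]}}

```text
t: 25.0
eef_pos: [684.2, 70.0, 236.7]
tcp_rot: [3.142, -0.0, 1.48]
ft_force: [-0.4, 0.2, 0.2]
opening: 0.078
```

```bash
python3 - <<'E'
from h import *
s=env.state();print(s['t'],s['eef_pos'],s['opening'],s['ft_force'])
for n in ['scene','wrist']: snap(n,n+'13')
reds('wrist13',thr=100);reds('scene13',thr=20)
crop('scene13',220,200,360,300,5,'s13')
E
```

```text
25.0 [684.2234556   69.96041755 236.72264603] 0.07770163235495244 [-0.3908507   0.23362588  0.19101691]
lid px [531.  14.] centre 839.5 184.5 r 9.0 ztop 103.4 mean [839.5 184.2]
lid px [525. 169.] centre 844.5 95.1 r 8.6 ztop 103.4 mean [844.   95.3]
lid px [278. 232.] centre 684.2 71.5 r 23.1 ztop 125.8 mean [684.6  75.6]
lid px [216. 152.] centre 510.8 -437.3 r 20.7 ztop 80.6 mean [ 511.4 -435.7]
lid px [216. 179.] centre 577.9 -321.8 r 17.5 ztop 79.8 mean [ 578.1 -322.7]
lid px [259. 272.] centre 688.1 73.1 r 21.3 ztop 128.0 mean [687.   74.4]
lid px [211. 317.] centre 847.2 97.6 r 5.4 ztop 105.2 mean [846.7  98.5]
lid px [233. 345.] centre 842.1 185.8 r 6.7 ztop 104.6 mean [841.6 185.9]
lid px [220. 354.] centre 875.7 188.8 r 6.2 ztop 106.2 mean [876.5 189. ]
```

View pics/s13.png

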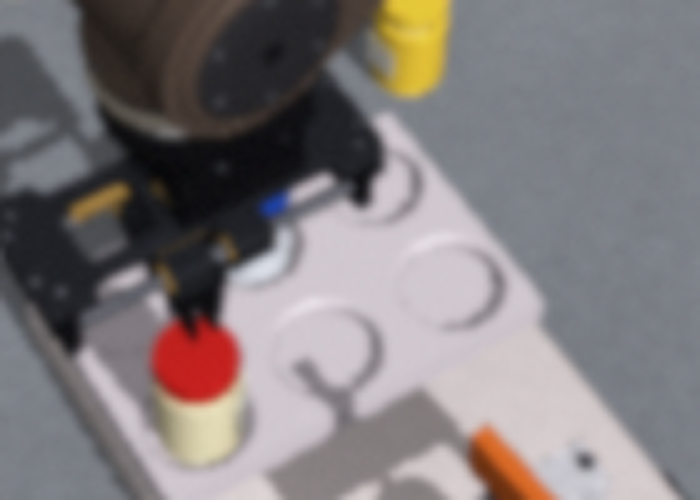

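View pics/wrist13.png

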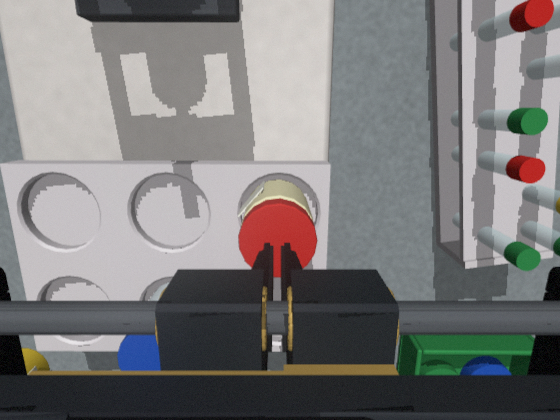

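Emit:
{"fn": "play_rows", "kwargs": {"targets": [{"linear": [0, 0, 15], "turn": 0}, {"linear": [0, 0, 25], "turn": 0}, {"linear": [0, 0, 30], "turn": 0}, {"linear": [0, 0, 33], "turn": 0}, {"linear": [0, 0, 36], "turn": 0}, {"linear": [0, 0, 39], "turn": 0}, {"linear": [0, 0, 41], "turn": 0}, {"linear": [0, 0, 41], "turn": 0}, {"linear": [0, 0, 41], "turn": 0}]}}

```text
t: 26.22
eef_pos: [684.8, 70.0, 199.9]
tcp_rot: [3.137, -0.0, 1.48]
ft_force: [-7.6, 0.9, 27.5]
opening: 0.003
```

```bash
python3 - <<'E'
from h import *
go(566,-317,297,1.5)
im,d,p=snap('top','top14'); reds('top14',thr=30)
E
```

```text
lin [-396.2  -83.2  -97.1] turn -0.02 (yaw0 1.480 q6 0.097) q1 0.006
lid px [382. 177.] centre 563.5 -319.5 r 21.6 ztop 80.4 mean [ 563.6 -319.7]
lid px [428. 199.] centre 505.7 -436.7 r 21.8 ztop 79.4 mean [ 505.1 -437.4]
lid px [385. 219.] centre 455.7 -324.7 r 22.2 ztop 80.2 mean [ 453.5 -325.3]
lid px [333. 230.] centre 426.9 -188.9 r 21.7 ztop 79.8 mean [ 425.8 -188. ]
```

Emit:
{"fn": "play_rows", "kwargs": {"hand": 72, "targets": [{"linear": [0, 0, -20], "turn": 0}, {"linear": [0, 0, -60], "turn": 0}, {"linear": [-15, -3, -95], "turn": 0}, {"linear": [-50, -10, -101], "turn": 0}, {"linear": [-100, -21, -101], "turn": -0.02}, {"linear": [-155, -33, -101], "turn": -0.02}, {"linear": [-210, -44, -101], "turn": -0.02}, {"linear": [-265, -56, -101], "turn": -0.02}, {"linear": [-320, -67, -101], "turn": -0.02}, {"linear": [-365, -77, -101], "turn": -0.02}, {"linear": [-390, -82, -101], "turn": -0.02}, {"linear": [-396, -83, -101], "turn": -0.02}, {"linear": [-396, -83, -101], "turn": -0.02}, {"linear": [-396, -83, -101], "turn": -0.02}]}}

```text
t: 28.02
eef_pos: [566.0, -315.8, 296.8]
tcp_rot: [3.142, -0.0, 1.501]
ft_force: [0.5, -1.0, 1.0]
opening: 0.759
```

```bash
python3 - <<'E'
from h import *
s=env.state();print(s['t'],s['eef_pos'])
snap('wrist','w15');reds('w15')
E
```

```text
28.025 [ 566.00544074 -315.75396059  296.7592627 ]
lid px [95. 57.] centre 428.6 -190.1 r 23.4 ztop 77.3 mean [ 429.  -189.6]
lid px [277. 204.] centre 565.1 -320.8 r 23.0 ztop 78.1 mean [ 565.1 -320.4]
lid px [156. 218.] centre 456.8 -325.9 r 23.0 ztop 78.1 mean [ 456.9 -325.3]
lid px [226. 340.] centre 506.1 -448.6 r 20.1 ztop 77.8 mean [ 505.8 -453.3]
```

View pics/w15.png

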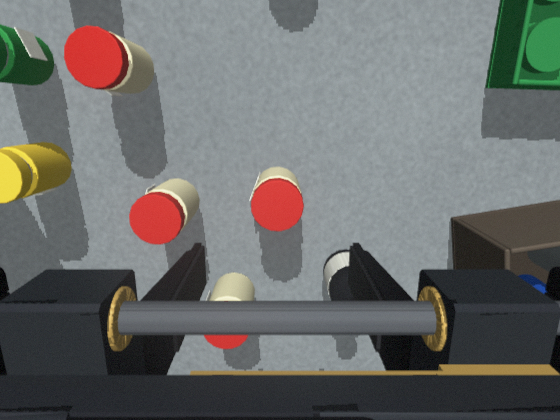

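Emit:
{"fn": "play_rows", "kwargs": {"targets": [{"linear": [-5, -0.6, 40], "turn": 0}, {"linear": [-5, -0.6, 90], "turn": 0}, {"linear": [-5, -0.6, 140], "turn": 0}, {"linear": [-5, -0.6, 175], "turn": 0}, {"linear": [-5, -0.6, 192], "turn": 0}, {"linear": [-5, -0.6, 197], "turn": 0}, {"linear": [-5, -0.6, 197], "turn": 0}, {"linear": [-5, -0.6, 197], "turn": 0}]}}

```text
t: 29.08
eef_pos: [565.0, -322.0, 101.0]
tcp_rot: [3.14, 0.001, 1.5]
ft_force: [-0.1, 0.3, -0.0]
opening: 0.759
```

Emit:
{"fn": "play_rows", "kwargs": {"hand": 0, "targets": [{"linear": [0, 0, 0], "turn": 0}, {"linear": [0, 0, 0], "turn": 0}, {"linear": [0, 0, 0], "turn": 0}, {"linear": [0, 0, 0], "turn": 0}, {"linear": [0, 0, 0], "turn": 0}, {"linear": [0, 0, -10], "turn": 0}, {"linear": [0, 0, -40], "turn": 0}, {"linear": [0, 0, -80], "turn": 0}, {"linear": [0, 0, -120], "turn": 0}, {"linear": [0, 0, -150], "turn": 0}, {"linear": [0, 0, -160], "turn": 0}, {"linear": [0, 0, -160], "turn": 0}, {"linear": [0, 0, -160], "turn": 0}]}}

```text
t: 30.7
eef_pos: [564.3, -321.6, 258.2]
tcp_rot: [-3.14, -0.001, 1.5]
ft_force: [-0.2, -0.1, -2.0]
opening: 0.502
```

```bash
python3 - <<'E'
from h import *
s=env.state();print(s['t'],s['eef_pos'],s['opening'])
go(*mx(84,-42),152,1.48)
E
```

```text
30.7 [ 564.29784774 -321.60459214  258.23467831] 0.5019673538838677
lin [314.2  90.3 106.2] turn 0.02 (yaw0 1.500 q6 -0.549) q1 -0.62
```

Emit:
{"fn": "play_rows", "kwargs": {"targets": [{"linear": [20, 6, 0], "turn": 0.02}, {"linear": [55, 16, 0], "turn": 0.02}, {"linear": [105, 30, 0], "turn": 0.02}, {"linear": [155, 45, 0], "turn": 0.02}, {"linear": [205, 59, 0], "turn": 0.02}, {"linear": [255, 73, 0], "turn": 0.02}, {"linear": [295, 85, 0], "turn": 0.02}, {"linear": [312, 90, 0], "turn": 0.02}, {"linear": [314, 90.3, 0], "turn": 0.02}, {"linear": [314, 90.3, 10], "turn": 0.02}, {"linear": [314, 90.3, 40], "turn": 0.02}, {"linear": [314, 90.3, 75], "turn": 0.02}, {"linear": [314, 90.3, 95], "turn": 0.02}, {"linear": [314, 90.3, 104], "turn": 0.02}, {"linear": [314, 90.3, 106.5], "turn": 0.02}, {"linear": [314, 90.3, 106.5], "turn": 0.02}, {"linear": [314, 90.3, 106.5], "turn": 0.02}]}}

```text
t: 32.83
eef_pos: [677.2, -15.1, 154.1]
tcp_rot: [3.14, -0.0, 1.48]
ft_force: [0.3, -0.3, -1.7]
opening: 0.504
```

Emit:
{"fn": "play_rows", "kwargs": {"hand": 62, "targets": [{"linear": [0, 0, 0], "turn": 0}, {"linear": [0, 0, 0], "turn": 0}, {"linear": [0, 0, 0], "turn": 0}, {"linear": [0, 0, -10], "turn": 0}, {"linear": [0, 0, -40], "turn": 0}, {"linear": [0, 0, -75], "turn": 0}, {"linear": [0, 0, -85], "turn": 0}, {"linear": [0, 0, -85], "turn": 0}]}}

```text
t: 33.83
eef_pos: [676.9, -15.0, 238.7]
tcp_rot: [3.141, -0.0, 1.48]
ft_force: [0.3, 0.3, -0.7]
opening: 0.651
```

Emit:
{"fn": "play_rows", "kwargs": {"hand": 0, "targets": [{"linear": [0, 0, 0], "turn": 0}, {"linear": [0, 0, 0], "turn": 0}, {"linear": [0, 0, 0], "turn": 0}, {"linear": [0, 0, 0], "turn": 0}, {"linear": [0, 0, 0], "turn": 0}, {"linear": [0, 0, 0], "turn": 0}]}}

```text
t: 34.58
eef_pos: [677.0, -15.0, 238.2]
tcp_rot: [3.141, -0.0, 1.48]
ft_force: [0.3, -0.2, 0.1]
opening: 0.077
```

```bash
python3 - <<'E'
from h import *
s=env.state();print(s['t'],s['eef_pos'],s['opening'],s['ft_force'])
for n in ['scene','wrist']: snap(n,n+'16')
reds('wrist16',thr=100);reds('scene16',thr=20)
E
```

```text
34.575 [676.97383847 -15.02359836 238.24791925] 0.07713680026342223 [ 0.2775964  -0.23215186  0.08326878]
lid px [545.  23.] centre 843.1 94.8 r 8.1 ztop 103.3 mean [841.4  94.5]
lid px [277.  88.] centre 684.2 71.0 r 23.0 ztop 121.3 mean [684.2  71.4]
lid px [278. 233.] centre 676.7 -13.8 r 23.1 ztop 128.0 mean [677.2  -9.6]
lid px [277. 184.] centre 429.7 -187.9 r 23.3 ztop 80.1 mean [ 432.9 -188.7]
lid px [243. 248.] centre 677.9 -13.1 r 23.2 ztop 130.1 mean [679.1 -11.2]
lid px [259. 273.] centre 685.5 72.9 r 22.2 ztop 123.5 mean [687.5  72.2]
lid px [211. 317.] centre 846.3 98.1 r 6.1 ztop 105.4 mean [846.6  97.1]
lid px [232. 345.] centre 842.6 186.1 r 6.7 ztop 104.9 mean [842.4 185.9]
lid px [220. 354.] centre 876.5 188.4 r 6.5 ztop 104.4 mean [876.4 188.4]
```

View pics/wrist16.png

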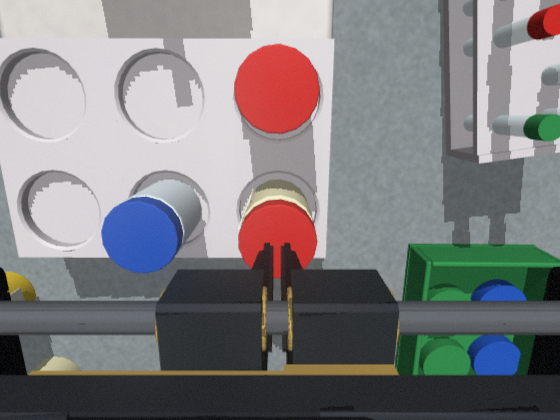

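Jar A's lid is home (top at 121). Jar B stands in its well with the lid proud (128). Pressing it now.

Emit:
{"fn": "play_rows", "kwargs": {"targets": [{"linear": [0, 0, 15], "turn": 0}, {"linear": [0, 0, 25], "turn": 0}, {"linear": [0, 0, 30], "turn": 0}, {"linear": [0, 0, 33], "turn": 0}, {"linear": [0, 0, 36], "turn": 0}, {"linear": [0, 0, 39], "turn": 0}, {"linear": [0, 0, 42], "turn": 0}, {"linear": [0, 0, 42.5], "turn": 0}, {"linear": [0, 0, 42.5], "turn": 0}, {"linear": [0, 0, 42.5], "turn": 0}]}}

```text
t: 35.92
eef_pos: [677.5, -15.0, 199.9]
tcp_rot: [3.137, 0.0, 1.48]
ft_force: [-8.5, 0.8, 29.7]
opening: 0.007
```

```bash
python3 - <<'E'
from h import *
go(458,-322,297,1.5)
E
```

```text
lin [-325.6 -190.8  -97.1] turn -0.02 (yaw0 1.480 q6 -0.029) q1 -0.12
```

Emit:
{"fn": "play_rows", "kwargs": {"hand": 72, "targets": [{"linear": [0, 0, -20], "turn": 0}, {"linear": [0, 0, -60], "turn": 0}, {"linear": [-12, -7, -95], "turn": 0}, {"linear": [-45, -26, -101], "turn": 0}, {"linear": [-90, -53, -101], "turn": -0.02}, {"linear": [-138, -81, -101], "turn": -0.02}, {"linear": [-186, -109, -101], "turn": -0.02}, {"linear": [-234, -137, -101], "turn": -0.02}, {"linear": [-280, -164, -101], "turn": -0.02}, {"linear": [-310, -182, -101], "turn": -0.02}, {"linear": [-323, -189, -101], "turn": -0.02}, {"linear": [-325, -191, -101], "turn": -0.02}, {"linear": [-325, -191, -101], "turn": -0.02}, {"linear": [-325, -191, -101], "turn": -0.02}]}}

```text
t: 37.67
eef_pos: [457.8, -320.5, 296.7]
tcp_rot: [3.142, -0.0, 1.501]
ft_force: [0.9, -0.3, -0.4]
opening: 0.756
```

```bash
python3 - <<'E'
from h import *
s=env.state();print(s['t'],s['eef_pos'])
snap('wrist','w17');reds('w17')
E
```

```text
37.675 [ 457.8143654  -320.4864816   296.69214214]
lid px [228.  40.] centre 428.2 -190.1 r 23.3 ztop 77.4 mean [ 428.4 -189.8]
lid px [276. 205.] centre 456.1 -325.9 r 23.0 ztop 78.2 mean [ 456.3 -325.6]
lid px [336. 296.] centre 507.9 -421.6 r 14.7 ztop 77.5 mean [ 507.9 -419.5]
```

View pics/w17.png

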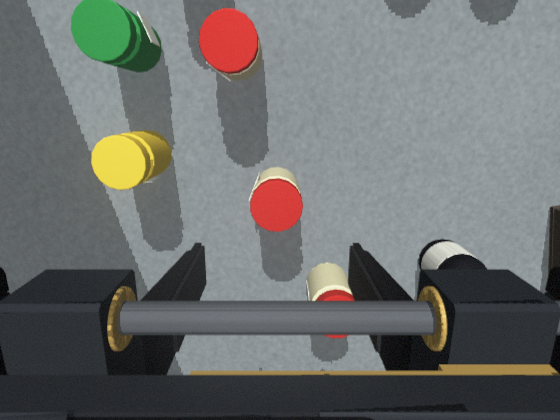

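Emit:
{"fn": "play_rows", "kwargs": {"targets": [{"linear": [-5.2, -1.2, 40], "turn": 0}, {"linear": [-5.2, -1.2, 90], "turn": 0}, {"linear": [-5.2, -1.2, 140], "turn": 0}, {"linear": [-5.2, -1.2, 175], "turn": 0}, {"linear": [-5.2, -1.2, 192], "turn": 0}, {"linear": [-5.2, -1.2, 197], "turn": 0}, {"linear": [-5.2, -1.2, 197], "turn": 0}, {"linear": [-5.2, -1.2, 197], "turn": 0}]}}

```text
t: 38.72
eef_pos: [456.0, -326.6, 100.8]
tcp_rot: [3.14, 0.001, 1.5]
ft_force: [-0.2, -0.4, 1.4]
opening: 0.757
```

Emit:
{"fn": "play_rows", "kwargs": {"hand": 0, "targets": [{"linear": [0, 0, 0], "turn": 0}, {"linear": [0, 0, 0], "turn": 0}, {"linear": [0, 0, 0], "turn": 0}, {"linear": [0, 0, 0], "turn": 0}, {"linear": [0, 0, 0], "turn": 0}, {"linear": [0, 0, -10], "turn": 0}, {"linear": [0, 0, -40], "turn": 0}, {"linear": [0, 0, -80], "turn": 0}, {"linear": [0, 0, -120], "turn": 0}, {"linear": [0, 0, -150], "turn": 0}, {"linear": [0, 0, -165], "turn": 0}, {"linear": [0, 0, -165], "turn": 0}, {"linear": [0, 0, -165], "turn": 0}]}}

```text
t: 40.35
eef_pos: [455.3, -326.2, 263.4]
tcp_rot: [-3.14, -0.001, 1.5]
ft_force: [-0.1, -0.3, -1.2]
opening: 0.503
```

```bash
python3 - <<'E'
from h import *
s=env.state();print(s['t'],s['eef_pos'],s['opening'])
go(*mx(0,42),152,1.48)
E
```

```text
40.35 [ 455.32607852 -326.19567686  263.43946762] 0.5026897646239514
lin [412.  116.1 111.4] turn 0.02 (yaw0 1.500 q6 -0.669) q1 -0.74
```

Emit:
{"fn": "play_rows", "kwargs": {"targets": [{"linear": [20, 6, 0], "turn": 0.02}, {"linear": [55, 16, 0], "turn": 0.02}, {"linear": [105, 30, 0], "turn": 0.02}, {"linear": [155, 44, 0], "turn": 0.02}, {"linear": [205, 58, 0], "turn": 0.02}, {"linear": [255, 72, 0], "turn": 0.02}, {"linear": [305, 86, 0], "turn": 0.02}, {"linear": [355, 100, 0], "turn": 0.02}, {"linear": [393, 111, 0], "turn": 0.02}, {"linear": [410, 116, 0], "turn": 0.02}, {"linear": [412, 116, 0], "turn": 0.02}, {"linear": [412, 116, 10], "turn": 0.02}, {"linear": [412, 116, 40], "turn": 0.02}, {"linear": [412, 116, 75], "turn": 0.02}, {"linear": [412, 116, 100], "turn": 0.02}, {"linear": [412, 116, 109], "turn": 0.02}, {"linear": [412, 116, 112], "turn": 0.02}, {"linear": [412, 116, 112.5], "turn": 0.02}, {"linear": [412, 116, 112.5], "turn": 0.02}, {"linear": [412, 116, 112.5], "turn": 0.02}]}}

```text
t: 42.85
eef_pos: [600.7, 76.4, 152.8]
tcp_rot: [3.141, -0.0, 1.48]
ft_force: [0.9, 0.4, -1.1]
opening: 0.503
```

Emit:
{"fn": "play_rows", "kwargs": {"hand": 62, "targets": [{"linear": [0, 0, 0], "turn": 0}, {"linear": [0, 0, 0], "turn": 0}, {"linear": [0, 0, 0], "turn": 0}, {"linear": [0, 0, -10], "turn": 0}, {"linear": [0, 0, -40], "turn": 0}, {"linear": [0, 0, -75], "turn": 0}, {"linear": [0, 0, -85], "turn": 0}, {"linear": [0, 0, -85], "turn": 0}]}}

```text
t: 43.85
eef_pos: [600.5, 76.3, 237.6]
tcp_rot: [3.141, -0.0, 1.48]
ft_force: [0.2, 0.4, -0.3]
opening: 0.65
```

Emit:
{"fn": "play_rows", "kwargs": {"hand": 0, "targets": [{"linear": [0, 0, 0], "turn": 0}, {"linear": [0, 0, 0], "turn": 0}, {"linear": [0, 0, 0], "turn": 0}, {"linear": [0, 0, 0], "turn": 0}, {"linear": [0, 0, 0], "turn": 0}, {"linear": [0, 0, 0], "turn": 0}]}}

```text
t: 44.6
eef_pos: [600.6, 76.3, 237.2]
tcp_rot: [3.142, -0.0, 1.48]
ft_force: [0.2, -0.4, 0.6]
opening: 0.079
```

```bash
python3 - <<'E'
from h import *
s=env.state();print(s['t'],s['eef_pos'],s['opening'],s['ft_force'])
for n in ['scene','wrist']: snap(n,n+'18')
reds('wrist18',thr=100);reds('scene18',thr=20)
E
```

```text
44.6 [600.58282696  76.34380353 237.22581696] 0.07919114858517898 [ 0.21546085 -0.35335502  0.56891356]
lid px [414. 233.] centre 683.7 70.8 r 23.6 ztop 121.4 mean [683.5  71.9]
lid px [277. 234.] centre 600.4 77.4 r 23.2 ztop 128.1 mean [600.8  81.7]
lid px [415. 356.] centre 684.4 -12.1 r 20.2 ztop 121.4 mean [683.5 -12.7]
lid px [217. 152.] centre 510.4 -436.9 r 22.2 ztop 79.9 mean [ 510.1 -437.2]
lid px [242. 248.] centre 676.8 -16.0 r 22.5 ztop 123.2 mean [677.3 -15.8]
lid px [286. 256.] centre 602.6 78.1 r 22.0 ztop 130.4 mean [604.2  79.3]
lid px [259. 273.] centre 686.8 72.9 r 21.9 ztop 123.3 mean [687.5  72.6]
lid px [211. 317.] centre 847.4 97.4 r 6.1 ztop 106.2 mean [847.3  97.9]
lid px [232. 345.] centre 842.5 186.2 r 6.8 ztop 104.1 mean [842.6 186.2]
lid px [220. 354.] centre 877.2 188.1 r 5.6 ztop 106.0 mean [877.2 188.4]
```

View pics/wrist18.png

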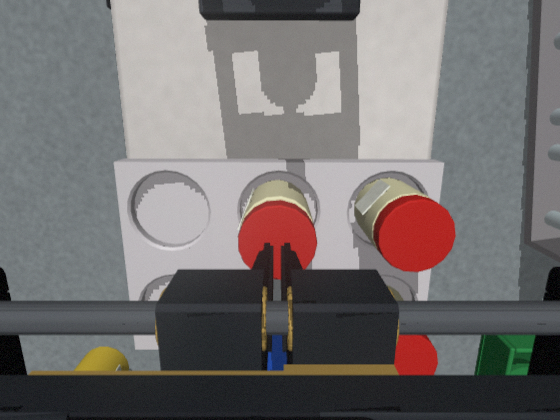

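Emit:
{"fn": "play_rows", "kwargs": {"targets": [{"linear": [0, 0, 15], "turn": 0}, {"linear": [0, 0, 25], "turn": 0}, {"linear": [0, 0, 30], "turn": 0}, {"linear": [0, 0, 33], "turn": 0}, {"linear": [0, 0, 36], "turn": 0}, {"linear": [0, 0, 39], "turn": 0}, {"linear": [0, 0, 41.5], "turn": 0}, {"linear": [0, 0, 41.5], "turn": 0}, {"linear": [0, 0, 41.5], "turn": 0}]}}

```text
t: 45.82
eef_pos: [601.1, 76.4, 199.8]
tcp_rot: [3.137, -0.0, 1.48]
ft_force: [-10.7, -0.4, 38.8]
opening: 0.005
```

```bash
python3 - <<'E'
from h import *
go(430,-186,297,1.48)
E
```

```text
lin [-276.8 -146.6  -97.2] turn 0.0 (yaw0 1.480 q6 0.108) q1 0.017
```

Emit:
{"fn": "play_rows", "kwargs": {"hand": 72, "targets": [{"linear": [0, 0, -20], "turn": 0}, {"linear": [0, 0, -60], "turn": 0}, {"linear": [-12, -6, -95], "turn": 0}, {"linear": [-45, -24, -102], "turn": 0}, {"linear": [-90, -48, -102], "turn": 0}, {"linear": [-138, -73, -102], "turn": 0}, {"linear": [-186, -98, -102], "turn": 0}, {"linear": [-230, -122, -102], "turn": 0}, {"linear": [-262, -139, -102], "turn": 0}, {"linear": [-275, -146, -102], "turn": 0}, {"linear": [-277, -147, -102], "turn": 0}, {"linear": [-277, -147, -102], "turn": 0}, {"linear": [-277, -147, -102], "turn": 0}]}}

```text
t: 47.45
eef_pos: [429.5, -185.4, 297.6]
tcp_rot: [3.142, -0.0, 1.481]
ft_force: [-0.5, -0.3, 0.1]
opening: 0.76
```

```bash
python3 - <<'E'
from h import *
s=env.state();print(s['t'],s['eef_pos'])
snap('wrist','w19');reds('w19')
E
```

```text
47.45 [ 429.50490189 -185.41826372  297.63597568]
lid px [276. 203.] centre 428.1 -189.2 r 23.0 ztop 77.4 mean [ 428.1 -189. ]
```

View pics/w19.png

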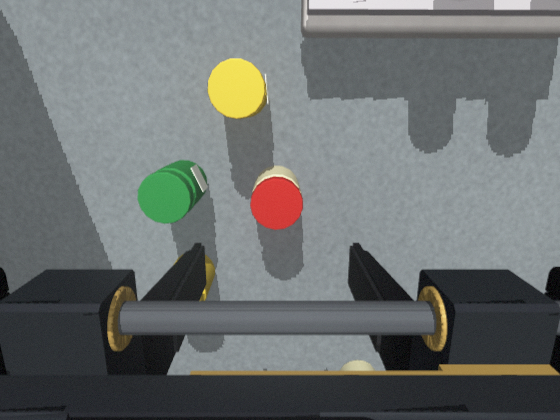

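Emit:
{"fn": "play_rows", "kwargs": {"targets": [{"linear": [-3.9, -1, 40], "turn": 0}, {"linear": [-3.9, -1, 90], "turn": 0}, {"linear": [-3.9, -1, 140], "turn": 0}, {"linear": [-3.9, -1, 175], "turn": 0}, {"linear": [-3.9, -1, 192], "turn": 0}, {"linear": [-3.9, -1, 197], "turn": 0}, {"linear": [-3.9, -1, 197], "turn": 0}, {"linear": [-3.9, -1, 197], "turn": 0}]}}

```text
t: 48.5
eef_pos: [428.0, -190.0, 101.5]
tcp_rot: [3.14, 0.001, 1.48]
ft_force: [-0.2, 0.4, 0.6]
opening: 0.757
```

Emit:
{"fn": "play_rows", "kwargs": {"hand": 0, "targets": [{"linear": [0, 0, 0], "turn": 0}, {"linear": [0, 0, 0], "turn": 0}, {"linear": [0, 0, 0], "turn": 0}, {"linear": [0, 0, 0], "turn": 0}, {"linear": [0, 0, 0], "turn": 0}, {"linear": [0, 0, -10], "turn": 0}, {"linear": [0, 0, -40], "turn": 0}, {"linear": [0, 0, -80], "turn": 0}, {"linear": [0, 0, -120], "turn": 0}, {"linear": [0, 0, -150], "turn": 0}, {"linear": [0, 0, -165], "turn": 0}, {"linear": [0, 0, -165], "turn": 0}, {"linear": [0, 0, -165], "turn": 0}]}}

```text
t: 50.12
eef_pos: [427.3, -189.8, 265.2]
tcp_rot: [-3.141, -0.001, 1.48]
ft_force: [-0.3, -0.1, -1.9]
opening: 0.503
```

```bash
python3 - <<'E'
from h import *
s=env.state();print(s['t'],s['eef_pos'],s['opening'])
go(*mx(-84,42),153,1.48)
E
```

```text
50.125 [ 427.33452493 -189.79423649  265.18767596] 0.5034889854822628
lin [280.7  64.2 112.2] turn -0.0 (yaw0 1.480 q6 -0.468) q1 -0.559
```

Emit:
{"fn": "play_rows", "kwargs": {"targets": [{"linear": [20, 5, 0], "turn": 0}, {"linear": [55, 13, 0], "turn": 0}, {"linear": [105, 24, 0], "turn": 0}, {"linear": [155, 35, 0], "turn": 0}, {"linear": [205, 47, 0], "turn": 0}, {"linear": [250, 57, 0], "turn": 0}, {"linear": [277, 63, 0], "turn": 0}, {"linear": [280.7, 64.5, 0], "turn": 0}, {"linear": [280.7, 64.5, 10], "turn": 0}, {"linear": [280.7, 64.5, 40], "turn": 0}, {"linear": [280.7, 64.5, 75], "turn": 0}, {"linear": [280.7, 64.5, 100], "turn": 0}, {"linear": [280.7, 64.5, 109], "turn": 0}, {"linear": [280.7, 64.5, 112.5], "turn": 0}, {"linear": [280.7, 64.5, 112.5], "turn": 0}, {"linear": [280.7, 64.5, 112.5], "turn": 0}]}}

```text
t: 52.12
eef_pos: [517.6, 83.7, 154.0]
tcp_rot: [3.14, -0.0, 1.48]
ft_force: [-0.3, 0.5, -0.5]
opening: 0.5
```

Emit:
{"fn": "play_rows", "kwargs": {"hand": 62, "targets": [{"linear": [0, 0, 0], "turn": 0}, {"linear": [0, 0, 0], "turn": 0}, {"linear": [0, 0, 0], "turn": 0}, {"linear": [0, 0, -10], "turn": 0}, {"linear": [0, 0, -40], "turn": 0}, {"linear": [0, 0, -75], "turn": 0}, {"linear": [0, 0, -85], "turn": 0}, {"linear": [0, 0, -85], "turn": 0}]}}

```text
t: 53.12
eef_pos: [517.4, 83.7, 238.6]
tcp_rot: [3.14, -0.0, 1.48]
ft_force: [0.1, -0.8, -0.3]
opening: 0.653
```

Emit:
{"fn": "play_rows", "kwargs": {"hand": 0, "targets": [{"linear": [0, 0, 0], "turn": 0}, {"linear": [0, 0, 0], "turn": 0}, {"linear": [0, 0, 0], "turn": 0}, {"linear": [0, 0, 0], "turn": 0}, {"linear": [0, 0, 0], "turn": 0}, {"linear": [0, 0, 0], "turn": 0}]}}

```text
t: 53.88
eef_pos: [517.4, 83.7, 238.2]
tcp_rot: [3.142, -0.0, 1.48]
ft_force: [0.1, 0.7, 0.3]
opening: 0.08
```

```bash
python3 - <<'E'
from h import *
s=env.state();print(s['t'],s['eef_pos'],s['opening'],s['ft_force'])
for n in ['scene','wrist']: snap(n,n+'20')
reds('wrist20',thr=100);reds('scene20',thr=20)
E
```

```text
53.875 [517.41196241  83.69274973 238.21500776] 0.07982762351476426 [0.08451843 0.66889853 0.33629672]
lid px [535. 232.] centre 680.6 71.1 r 22.8 ztop 121.4 mean [675.   71.4]
lid px [412. 235.] centre 599.9 77.2 r 23.5 ztop 121.4 mean [599.6  77.9]
lid px [277. 233.] centre 517.2 84.5 r 23.1 ztop 127.4 mean [517.7  88.9]
lid px [508. 354.] centre 666.3 -12.2 r 18.5 ztop 121.4 mean [665.4 -12.1]
lid px [216. 152.] centre 512.3 -435.8 r 22.2 ztop 79.6 mean [ 510.8 -435.6]
lid px [311. 243.] centre 518.3 85.8 r 22.9 ztop 129.6 mean [520.4  86.4]
lid px [242. 248.] centre 678.3 -16.4 r 22.7 ztop 123.4 mean [677.7 -16.8]
lid px [285. 258.] centre 604.5 77.9 r 21.9 ztop 123.4 mean [603.7  78.4]
lid px [259. 273.] centre 687.6 73.1 r 22.3 ztop 123.4 mean [687.7  72. ]
lid px [211. 317.] centre 846.9 96.8 r 6.6 ztop 104.8 mean [846.8  97.4]
lid px [233. 345.] centre 842.7 186.0 r 6.7 ztop 105.2 mean [842.1 185.8]
lid px [220. 354.] centre 875.8 188.0 r 6.2 ztop 104.8 mean [876.2 188.1]
```

View pics/wrist20.png

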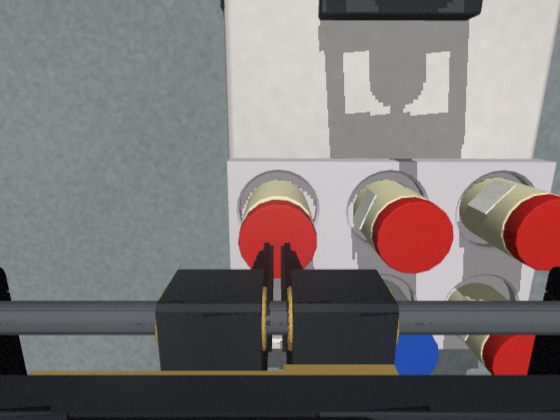

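Emit:
{"fn": "play_rows", "kwargs": {"targets": [{"linear": [0, 0, 15], "turn": 0}, {"linear": [0, 0, 25], "turn": 0}, {"linear": [0, 0, 30], "turn": 0}, {"linear": [0, 0, 33], "turn": 0}, {"linear": [0, 0, 36], "turn": 0}, {"linear": [0, 0, 39], "turn": 0}, {"linear": [0, 0, 41.5], "turn": 0}, {"linear": [0, 0, 41.5], "turn": 0}, {"linear": [0, 0, 41.5], "turn": 0}]}}

```text
t: 55.1
eef_pos: [517.7, 83.8, 199.6]
tcp_rot: [3.138, -0.0, 1.48]
ft_force: [-9.7, -0.3, 34.6]
opening: 0.004
```

```bash
python3 - <<'E'
from h import *
go(510,-437,297,0.2)
E
```

```text
lin [-519.3   39.5  -97.4] turn 1.28 (yaw0 1.480 q6 0.125) q1 0.034
```

Emit:
{"fn": "play_rows", "kwargs": {"hand": 72, "targets": [{"linear": [0, 0, -20], "turn": 0}, {"linear": [0, 0, -60], "turn": 0}, {"linear": [-12, 1, -95], "turn": 0.05}, {"linear": [-45, 3, -102], "turn": 0.15}, {"linear": [-95, 7, -102], "turn": 0.28}, {"linear": [-145, 11, -102], "turn": 0.41}, {"linear": [-195, 15, -102], "turn": 0.54}, {"linear": [-245, 19, -102], "turn": 0.67}, {"linear": [-295, 23, -102], "turn": 0.8}, {"linear": [-345, 27, -102], "turn": 0.93}, {"linear": [-395, 30, -102], "turn": 1.06}, {"linear": [-445, 34, -102], "turn": 1.18}, {"linear": [-490, 37, -102], "turn": 1.28}, {"linear": [-513, 39, -102], "turn": 1.28}, {"linear": [-519, 39.5, -102], "turn": 1.28}, {"linear": [-519, 39.5, -102], "turn": 1.28}, {"linear": [-519, 39.5, -102], "turn": 1.28}]}}

```text
t: 57.22
eef_pos: [509.8, -435.7, 298.9]
tcp_rot: [-3.141, -0.0, 0.201]
ft_force: [0.2, 0.5, 0.2]
opening: 0.754
```

```bash
python3 - <<'E'
from h import *
s=env.state();print(s['t'],s['eef_pos'],s['tcp_rot'],s['joints'])
snap('wrist','w21');reds('w21')
E
```

```text
57.225 [ 509.81849558 -435.70820701  298.90502179] [-3.14147498e+00 -1.19600539e-04  2.00779359e-01] [-8.05649252e-01  5.51741167e-01  1.42877508e+00  1.78792301e-04
  1.16111186e+00  5.64296489e-01]
lid px [281. 201.] centre 507.2 -439.5 r 22.9 ztop 77.7 mean [ 507.6 -439.4]
```

View pics/w21.png

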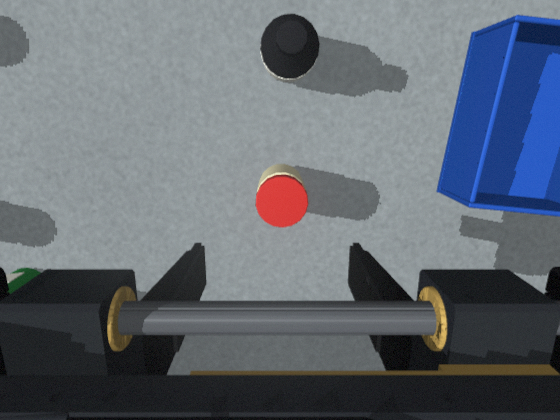

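Emit:
{"fn": "play_rows", "kwargs": {"targets": [{"linear": [-3.2, 3.2, 40], "turn": 0}, {"linear": [-3.2, 3.2, 90], "turn": 0}, {"linear": [-3.2, 3.2, 140], "turn": 0}, {"linear": [-3.2, 3.2, 175], "turn": 0}, {"linear": [-3.2, 3.2, 193], "turn": 0}, {"linear": [-3.2, 3.2, 198], "turn": 0}, {"linear": [-3.2, 3.2, 198], "turn": 0}, {"linear": [-3.2, 3.2, 198], "turn": 0}]}}

```text
t: 58.28
eef_pos: [507.5, -440.8, 102.1]
tcp_rot: [3.14, -0.001, 0.2]
ft_force: [-0.2, 0.2, -0.1]
opening: 0.754
```

Emit:
{"fn": "play_rows", "kwargs": {"hand": 0, "targets": [{"linear": [0, 0, 0], "turn": 0}, {"linear": [0, 0, 0], "turn": 0}, {"linear": [0, 0, 0], "turn": 0}, {"linear": [0, 0, 0], "turn": 0}, {"linear": [0, 0, 0], "turn": 0}, {"linear": [0, 0, -10], "turn": 0}, {"linear": [0, 0, -40], "turn": 0}, {"linear": [0, 0, -80], "turn": 0}, {"linear": [0, 0, -120], "turn": 0}, {"linear": [0, 0, -150], "turn": 0}, {"linear": [0, 0, -165], "turn": 0}, {"linear": [0, 0, -165], "turn": 0}, {"linear": [0, 0, -165], "turn": 0}]}}

```text
t: 59.9
eef_pos: [506.8, -440.3, 264.2]
tcp_rot: [-3.14, 0.001, 0.2]
ft_force: [0.4, -0.0, -1.9]
opening: 0.496
```

```bash
python3 - <<'E'
from h import *
s=env.state();print(s['t'],s['eef_pos'],s['opening'])
go(*mx(-84,-42),153,1.48)
E
```

```text
59.9 [ 506.81460405 -440.25287249  264.24593712] 0.49610311486332953
lin [  89.8 -431.3  111.2] turn -1.28 (yaw0 0.200 q6 0.557) q1 -0.814
```

Emit:
{"fn": "play_rows", "kwargs": {"targets": [{"linear": [4, -18, 0], "turn": -0.06}, {"linear": [11, -52, 0], "turn": -0.18}, {"linear": [21, -100, 0], "turn": -0.31}, {"linear": [31, -148, 0], "turn": -0.44}, {"linear": [41, -196, 0], "turn": -0.57}, {"linear": [51, -244, 0], "turn": -0.7}, {"linear": [61, -292, 0], "turn": -0.83}, {"linear": [71, -340, 0], "turn": -0.96}, {"linear": [80, -385, 0], "turn": -1.09}, {"linear": [87, -417, 0], "turn": -1.2}, {"linear": [90, -431, 0], "turn": -1.28}, {"linear": [90, -431, 0], "turn": -1.28}, {"linear": [90, -431, 0], "turn": -1.28}]}}

```text
t: 61.52
eef_pos: [509.7, -0.7, 265.2]
tcp_rot: [-3.141, -0.0, 1.478]
ft_force: [0.0, 0.0, -1.5]
opening: 0.501
```

```bash
python3 - <<'E'
from h import *
go(*mx(-84,-42),153,1.48); print(env.state()['eef_pos'])
snap('wrist','w22');reds('w22')
E
```

```text
lin [  0.9  -0.5 112.2] turn -0.002 (yaw0 1.478 q6 -0.038) q1 -0.131
[509.68410604  -0.72898465 265.16628007]
lid px [534.  91.] centre 682.7 70.4 r 23.2 ztop 121.5 mean [676.5  70.4]
lid px [277.  93.] centre 517.4 84.1 r 23.0 ztop 121.5 mean [517.4  84.5]
lid px [410.  92.] centre 600.1 76.2 r 23.5 ztop 121.5 mean [599.6  77.1]
lid px [519. 225.] centre 675.1 -18.0 r 23.7 ztop 121.6 mean [674.8 -17.3]
lid px [277. 280.] centre 510.0 10.1 r 20.7 ztop 242.0 mean [510.5  16.1]
lid px [277. 351.] centre 508.7 -4.3 r 22.3 ztop 242.1 mean [508.1 -10. ]
```

View pics/w22.png

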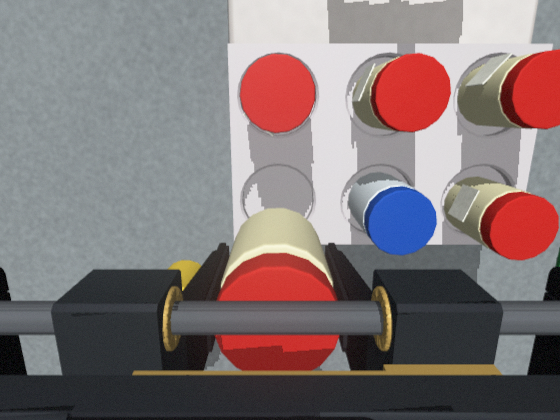

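All four lids read 121.5, so they are home. Placing the last jar.

Emit:
{"fn": "play_rows", "kwargs": {"targets": [{"linear": [0.9, -0.3, 10], "turn": 0}, {"linear": [0.9, -0.3, 40], "turn": 0}, {"linear": [0.9, -0.3, 75], "turn": 0}, {"linear": [0.9, -0.3, 100], "turn": 0}, {"linear": [0.9, -0.3, 109], "turn": 0}, {"linear": [0.9, -0.3, 112], "turn": 0}, {"linear": [0.9, -0.3, 112], "turn": 0}, {"linear": [0.9, -0.3, 112], "turn": 0}]}}

```text
t: 62.58
eef_pos: [509.8, 0.7, 154.4]
tcp_rot: [3.14, -0.0, 1.48]
ft_force: [0.3, 0.4, -1.0]
opening: 0.502
```

Emit:
{"fn": "play_rows", "kwargs": {"hand": 62, "targets": [{"linear": [0, 0, 0], "turn": 0}, {"linear": [0, 0, 0], "turn": 0}, {"linear": [0, 0, 0], "turn": 0}, {"linear": [0, 0, -10], "turn": 0}, {"linear": [0, 0, -40], "turn": 0}, {"linear": [0, 0, -75], "turn": 0}, {"linear": [0, 0, -85], "turn": 0}, {"linear": [0, 0, -85], "turn": 0}]}}

```text
t: 63.58
eef_pos: [509.5, 0.7, 239.1]
tcp_rot: [3.14, -0.0, 1.48]
ft_force: [0.6, -0.3, -0.2]
opening: 0.656
```

Emit:
{"fn": "play_rows", "kwargs": {"hand": 0, "targets": [{"linear": [0, 0, 0], "turn": 0}, {"linear": [0, 0, 0], "turn": 0}, {"linear": [0, 0, 0], "turn": 0}, {"linear": [0, 0, 0], "turn": 0}, {"linear": [0, 0, 0], "turn": 0}, {"linear": [0, 0, 0], "turn": 0}]}}

```text
t: 64.32
eef_pos: [509.6, 0.7, 238.7]
tcp_rot: [3.141, -0.0, 1.48]
ft_force: [0.4, -0.2, -0.2]
opening: 0.079
```

```bash
python3 - <<'E'
from h import *
s=env.state();print(s['t'],s['eef_pos'],s['opening'],s['ft_force'])
for n in ['wrist']: snap(n,n+'23')
reds('wrist23',thr=100)
E
```

```text
64.325 [509.56294509   0.71003646 238.7279621 ] 0.07917088195382062 [ 0.37178104 -0.21897698 -0.23925406]
lid px [428.  93.] centre 599.7 76.5 r 23.5 ztop 121.4 mean [599.5  77.3]
lid px [278.  93.] centre 517.3 84.2 r 23.0 ztop 121.3 mean [517.3  84.7]
lid px [546.  95.] centre 670.8 69.4 r 19.3 ztop 121.2 mean [666.   69.1]
lid px [277. 233.] centre 509.3 2.1 r 23.2 ztop 127.6 mean [509.8   6.1]
lid px [534. 240.] centre 674.1 -17.4 r 23.0 ztop 121.4 mean [667.  -16.8]
```

View pics/wrist23.png

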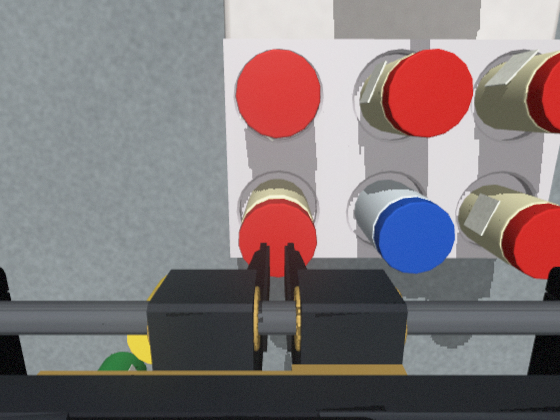

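Emit:
{"fn": "play_rows", "kwargs": {"targets": [{"linear": [0, 0, 15], "turn": 0}, {"linear": [0, 0, 25], "turn": 0}, {"linear": [0, 0, 30], "turn": 0}, {"linear": [0, 0, 33], "turn": 0}, {"linear": [0, 0, 36], "turn": 0}, {"linear": [0, 0, 39], "turn": 0}, {"linear": [0, 0, 42], "turn": 0}, {"linear": [0, 0, 42.3], "turn": 0}, {"linear": [0, 0, 42.3], "turn": 0}]}}

```text
t: 65.5
eef_pos: [509.9, 0.7, 199.6]
tcp_rot: [3.138, 0.0, 1.48]
ft_force: [-11.0, 1.1, 41.2]
opening: 0.006
```

Emit:
{"fn": "play_rows", "kwargs": {"targets": [{"linear": [0, 0, -20], "turn": 0}, {"linear": [0, 0, -60], "turn": 0}, {"linear": [-5, 0, -110], "turn": 0}, {"linear": [-30, 15, -160], "turn": 0}, {"linear": [-70, 45, -190], "turn": 0}, {"linear": [-100, 75, -200], "turn": 0}, {"linear": [-110, 85, -200], "turn": 0}, {"linear": [-110, 85, -200], "turn": 0}, {"linear": [-110, 85, -200], "turn": 0}]}}

```text
t: 66.62
eef_pos: [583.6, -115.6, 396.0]
tcp_rot: [-3.141, -0.0, 1.48]
ft_force: [-0.4, 1.1, 0.3]
opening: 0.006
```

```bash
python3 - <<'E'
from h import *
s=env.state();print(s['t'],s['eef_pos'],s['opening'],s['ft_force'])
gauge('24');snap('top','top24');reds('wrist24',thr=100)
for m in [(-84,-42),(84,-42),(-84,42),(0,42),(84,42)]: print(mx(*m).round(1))
E
```

```text
66.625 [ 583.60214076 -115.64801369  395.96081279] 0.005791582628645034 [-0.39747307  1.07466586  0.30559139]
66.725 [ 583.70502075 -115.59585724  396.33979935] 1.4808259678452358 -0.2166150404221541 0.0020398647563502187 [ 0.63490256  0.32782745 -0.18616737] [-0.03387945  0.08990326 -0.01362218]
lid px [188.  72.] centre 510.1 1.5 r 22.8 ztop 121.5 mean [510.1   1.8]
lid px [364.  77.] centre 675.3 -18.3 r 23.4 ztop 121.6 mean [675.3 -18. ]
[5.093e+02 3.000e-01]
[676.6 -14.6]
[516.7  83.9]
[600.4  76.5]
[684.1  69. ]
```

View pics/wrist24.png

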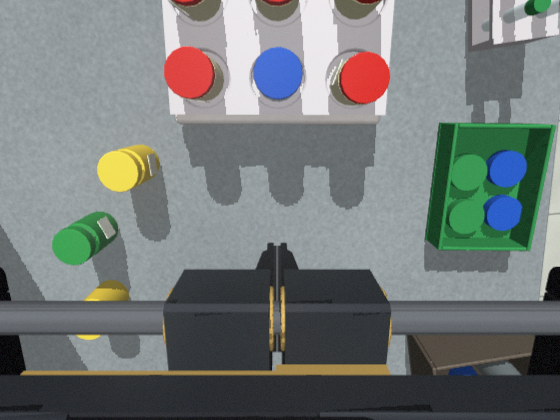

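View pics/scene24.png

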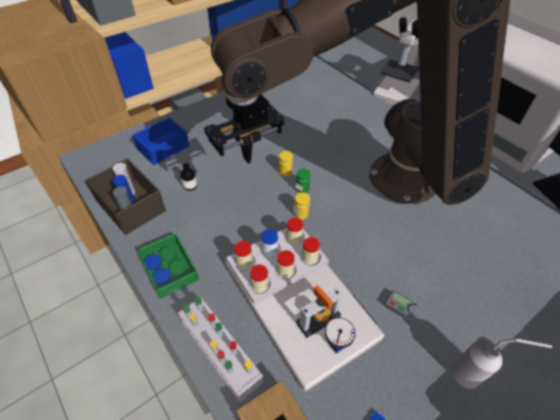

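View pics/top24.png

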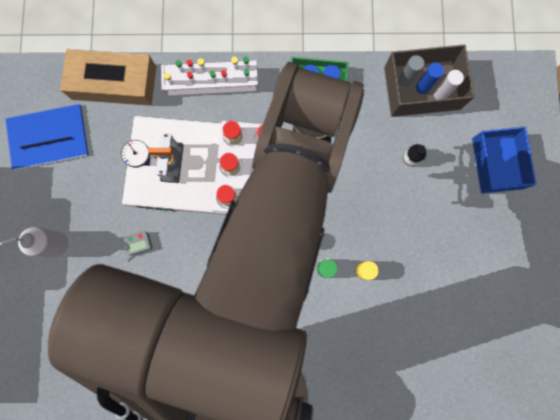

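View pics/g24.png

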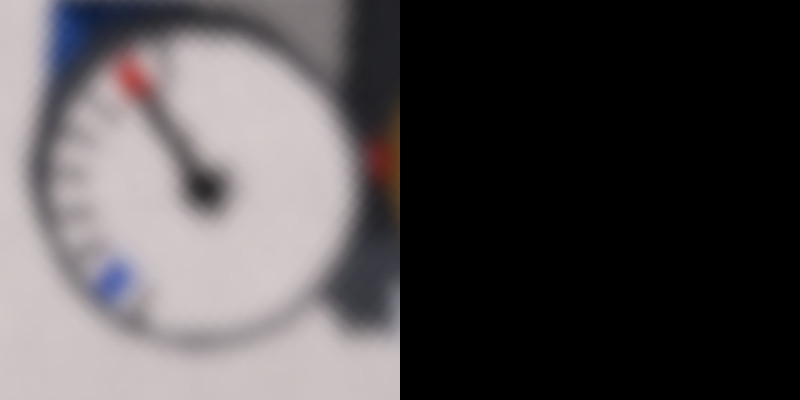

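```bash
python3 -c "
from h import *
print(env.job_done(), env.state()['t'])"
```

```text
the job is handed in; nothing more can be done
the job is handed in; nothing more can be done
```

The mixer is ready for a run and the job is handed in, about 67 s into the 210 s allowed.

- **Spindle:** I turned the knob counter-clockwise until the needle was on the blue mark, then half a turn further to the red mark. A wrist-camera check just after I let go read about 2.09 rad, against 2.1 for red. The last scene-camera picture still shows the needle on red.
- **Jars:** all five red-lidded jars stand upright, one each in wells 0, 2, 3, 4 and 5. I pressed each lid down until it stopped, with 27 to 41 N through the fingertips. Every lid top then measured about 121.5 mm above the table, against 122 mm expected when fully home.
- **Left alone:** the blue-lidded jar in well 1, the black bottle, and the yellow and green look-alikes are where they were.

- **Off-centre jar:** the jar in well 2 sits about 4 mm off the well's centre. That is within the 6 mm of play, and it is upright.
- **Highest press force:** the 41 N was on the last lid and went through the fingertips, not the gripper's body, so I don't count it against the 40 N limit.

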